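# Load a covered vial carousel in sequence

### The job

Load the covered vial carousel: first turn its black knob gently clockwise (seen from above) until you feel it come up against its stop, which brings cup 1 into the open mouth, and stand the red-capped vial in that cup. Then turn the knob one cup (60 degrees) counter-clockwise and stand the yellow-capped vial in cup 2, and turn one cup further, up to the other stop, and stand the blue-capped vial in cup 3. Leave all three vials upright on the floors of their cups and disturb nothing else on the bench.

Things in the scene. Friction and masses are not known exactly. Their poses are not given: they have to be found in the camera images.
- carousel: white square housing, 236 x 236 mm, 90 mm high, fixed. Origin: centre of its underside, on the rotor's axis. Its open mouth is on the -x side: top and front wall are cut away for local y -52 to 52, x -118 to -40 mm. The rotor inside has 3 grey cups 60 degrees apart, 85 mm from the axis; marked by 1, 2, 3 white pips; vials ride in them under the cover
- knob_top (a point): centre of the top of the black hexagonal knob on the rotor: 36 mm across flats, 94 to 118 mm (this point) high; two flats face local y when a cup is mid-mouth. The rotor turns 120 degrees between stops with 0.05 N m of friction and starts 15 to 60 degrees ccw of the cw stop, angle not reported. Forced with over 0.45 N m the stops get shifted and the cups miss: grip lightly
- loading_place (a point): point fixed on the housing, local x -85, y 0 mm, 18 mm above the bench: floor centre of the cup in the middle of the mouth: cup 1 at the clockwise stop, cup 2 60 degrees on, cup 3 at the other stop. Cups: 36 mm bore, rims 44 mm above the bench. Lower vials from above, fingers closing along local y and opened at most 60 mm, as the mouth is 104 mm wide
- second_place (a point): point fixed on the housing, 18 mm above the bench: floor centre of a cup that has been turned 60 degrees counter-clockwise on from the mouth (local x -42.5, y -73.6 mm, under the cover)
- third_place (a point): point fixed on the housing, 18 mm above the bench: floor centre of a cup that has been turned 120 degrees counter-clockwise on from the mouth (local x 42.5, y -73.6 mm, under the cover)
- vial_red: amber glass vial with a red screw cap, one of three alike but for the cap: upright cylinder 26 mm across, 62 mm tall, 35 g, the cap its top 6 mm; stands on the bench at the start. Origin: centre of its underside, z up
- vial_yellow: amber glass vial with a yellow screw cap, one of three alike but for the cap: upright cylinder 26 mm across, 62 mm tall, 35 g, the cap its top 6 mm; stands on the bench at the start. Origin: centre of its underside, z up
- vial_blue: amber glass vial with a blue screw cap, one of three alike but for the cap: upright cylinder 26 mm across, 62 mm tall, 35 g, the cap its top 6 mm; stands on the bench at the start. Origin: centre of its underside, z up
- flask: bystander: conical flask, 64 mm across, 102 mm tall; origin at the centre of its underside
- beaker: bystander: small clear beaker, 45 mm across, 60 mm tall; origin at the centre of its underside
- timer: bystander: flat white timer with coloured keys, 68 x 68 x 19 mm; origin at the centre of its underside
- bottle_ethanol: bystander: clear bottle with a blue cap, 56 mm across, 105 mm tall; origin at the centre of its underside
Not all that is in view belongs to the job. What is shaped like the vial_blue but green, pink or turquoise is not meant.

How it is judged:
By the outcome, as a careful person would: the job done as asked, in the order asked, and still so for the second after the job is handed in, with the robot touching nothing.
It also fails if it takes over 72 s, if anything falls off the work surface, if the arm or the gripper's body presses on something with over 40 N, if the wrist force passes 120 N, or if a joint passes its speed limit or range.

### The arm

A 6-joint arm with a two-finger parallel gripper is mounted at the origin on a cart in front of the work surface, level with it; the furniture and walls round the work are solid. World frame = base frame: x ahead of the robot, y to its left, z up, the work surface at z = 0. Lengths are in m, angles in rad, forces in N, time in s.
With the tool pointing down it reaches from about 0.35 to 0.85 m from the base axis. Payload 8.1 kg.
Tool frame: the origin (TCP) lies on the centre line of the jaws, within the pads' length; the fingertips stand 19 mm ahead of it and the grasp point (between the pads) is the TCP (robot.tips_ahead is the distance from the TCP to the fingertips, in m); y points along the fingers, z is the direction in which the jaws open and shut, and the axes are right-handed (so a half turn about y gives the same grasp; the last joint's range is limited). The gripper opens to 93 mm and grips with 3 to 60 N. Pads are 15 mm wide; open, the fingers measure 128 mm over their backs; the gripper's body (75 mm by 188 mm) begins 65 mm behind the grasp point.
Start: joints at [1.152, 0.13, 1.488, -0, 1.523, -0.085], TCP at [0.197, 0.567, 0.238] pointing down, gripper open.
Joint ranges: [-2.96, 2.96], [-0.89, 2.26], [0.02, 2.5], [-1.34, 4.48], [0, 2.73], [-2.66, 2.66]. Speed limits (rad/s): [2.39, 2.39, 2.79, 3.14, 3.14, 3.14].

### API

Orientations are given as a rotation vector (axis times angle).
In Python, from plant import robot, imaging, models gives the robot as it stands.
- The arm moves only by the tool carry_out, never from a script. Its argument "motion" is one flat list of numbers, 7 for each row, row after row: the shift along the tool's x, y, z in m, then the turn, a rotation vector about the tool's x, y, z in degrees, then the opening, from -1 (shut) to 1 (fully open). A call has exactly 5 rows; each row shifts and turns the pose as measured when the row begins, along the tool's axes as they then stand; what a row does not reach is not made up. A row lasts 1/10 s, in which the tool goes at most 50 mm and 8.59 degrees, less where a joint would pass 70% of its speed; a pose out of reach is approached as far as the arm can. A call is refused whole if a number of a shift passes 0.05 or a number of a turn 8.59, either way. A call with a gripper value outside its range is refused whole. The fingers move at their own pace and stop on an object; "squeeze" is the grip in N (left out, the last holds). Time passes only in rows, so rows that do not move let the fingers close, or fill a call up. It gives the time, the measured TCP pose, the force and the opening at its end, in the units of the state.
- robot.read_state(): the state, without advancing time (a new reading comes with each control period).
- imaging.read_camera(name): name is "side" or "top" or "wrist"; returns the picture (384x512x3 uint8, blue, green, red); there is no depth.
- imaging.camera_model(name): a dict with "K" (3x3 intrinsics, pixels), "k1" (the pictures are not rectified: a ray, as slopes to the right and down, at radius r is drawn at 1 + k1 r^2 times it, then the intrinsics apply), "position" and "orientation" of the camera in the world. Camera axes: x right, y down, z forward; pixel columns grow to the right and rows downward; lengths in m; the calibration is good to about 2 mm. A picture is of the moment at which its call begins: read the wrist's pose just before it. camera_model takes no time and is no camera call; for the wrist camera it gives the pose at the moment of the call.
- robot.close_job(): hands the job in, once; it reports no verdict.
Trained networks look in the newest picture that a camera, given by its name, has taken for a name from the list of things; names that differ only in an ending like _2 or _b are one class to them, and where a whole thing is asked for, a point or a joint stands for the part that bears it (a point fixed in the world has none). Each returns a list of dicts, best first, with "confidence" (0 to 1); they miss things now and then, are a little off and sometimes report something else, mostly with a low value. They report only what shows in the picture. A call takes as long as a camera call. They do not tell look-alikes from the thing itself.
- models.outline_of(camera, thing): "pixels" (384x512 bool, what is visible of it) and "pixel" ([column, row] in pixels, amid what is visible of it).
The state is a dict: "t": time; "q": joint angles; "dq": joint speeds; "joint_torque": joint torques, N m; "tool_pos": TCP position; "orientation": TCP orientation; "force": force on the tool from outside, world axes, zero at the start; "wrist_torque": the same for the moment, N m; "opening": finger opening in m.
Only numpy, scipy, OpenCV 4.12 (cv2) and the standard library are available. Lean on these libraries where they do the work, as an engineer would, in place of code of your own. Each camera call takes 0.05 s, during which the arm holds its last target.

## Working session

There is one attempt and no reset: what is moved stays moved. The work goes in short steps, Python scripts to look and compute and a tool call to move; the robot and the scene stay as the last step left them, time stands still between calls to the robot, and variables do not carry over. Pictures are saved under pics/ and viewed, and the job is handed in when it is done.

Besides the shell and the picture viewer there is one more tool, called after "Emit:" as name(argument=value, ...) on one line, values as JSON. carry_out: Moves the arm, as the interface text tells. Its arguments: {"type":"object","properties":{"motion":{"type":"array","items":{"type":"number"}},"squeeze":{"type":"number"}},"required":["motion"]}

```bash
ls; mkdir -p pics; python3 - <<'E'
from plant import robot, imaging, models
import cv2,numpy as np
s=robot.read_state(); print(s)
for c in ["side","top","wrist"]:
    im=imaging.read_camera(c); cv2.imwrite(f"pics/{c}0.png",im)
    m=imaging.camera_model(c); print(c,m)
E
```

```text
pics
{'t': 0.0, 'q': array([ 1.15160353e+00,  1.31160265e-01,  1.48925538e+00,  2.25276171e-05,
        1.52298681e+00, -8.53940564e-02]), 'dq': array([ 0.00063629,  0.0003515 ,  0.00076142,  0.00076224, -0.00096021,
        0.00077671]), 'joint_torque': array([-1.85082703e-03, -5.59859061e+01, -4.91748226e+01,  7.67574110e-02,
        3.59325169e-02, -1.12333164e-04]), 'tool_pos': array([0.19633552, 0.56641583, 0.23660107]), 'orientation': array([-1.55662786,  0.26238192, -0.26163503]), 'force': array([0.59981563, 0.68801414, 0.13842061]), 'wrist_torque': array([-0.00106571,  0.00981236, -0.0795426 ]), 'opening': 0.09315970257051162}
side {'K': array([[483.51859528,   0.        , 250.28861049],
       [  0.        , 483.51859528, 190.39138596],
       [  0.        ,   0.        ,   1.        ]]), 'k1': -0.019904060243187926, 'position': array([ 0.48035013, -1.54799334,  0.67931521]), 'orientation': array([-1.95505336,  0.03223667, -0.04081946])}
top {'K': array([[369.22216973,   0.        , 255.19576699],
       [  0.        , 369.22216973, 186.0992198 ],
       [  0.        ,   0.        ,   1.        ]]), 'k1': -0.05925303834224217, 'position': array([ 0.47010393, -0.13689462,  1.31090012]), 'orientation': array([-2.21468964,  2.15483849, -0.04980327])}
wrist {'K': array([[303.85894193,   0.        , 255.52669565],
       [  0.        , 303.85894193, 192.23127351],
       [  0.        ,   0.        ,   1.        ]]), 'k1': -0.055987057006727285, 'position': array([0.1275483, 0.5895261, 0.3846058]), 'orientation': array([2.37609709, 1.69303104, 0.22240983])}
```

View pics/top0.png

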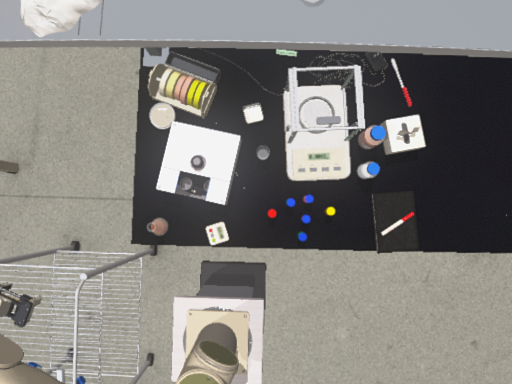

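View pics/side0.png

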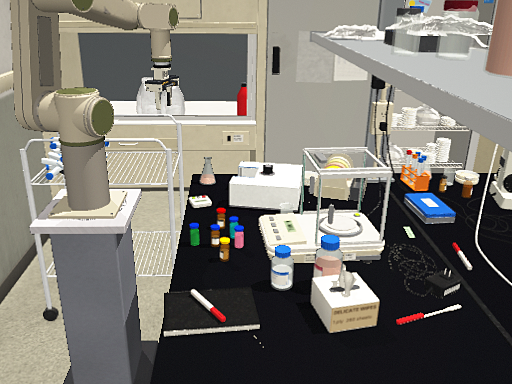

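View pics/wrist0.png

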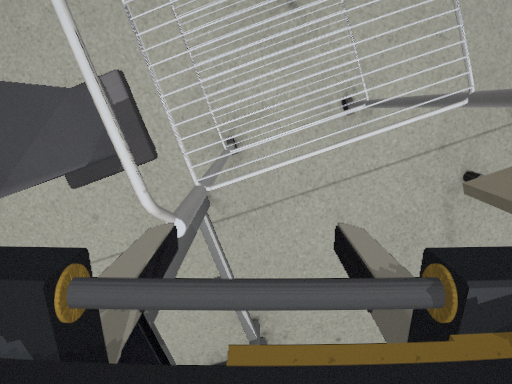

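```bash
cat > h.py <<'E'
from plant import robot, imaging, models
import cv2,numpy as np
from scipy.spatial.transform import Rotation as R
def ray(m,uv):
    K=m["K"]; d=np.array([(uv[0]-K[0,2])/K[0,0],(uv[1]-K[1,2])/K[1,1]]); x=d.copy()
    for _ in range(20): x=d/(1+m["k1"]*(x@x))
    v=R.from_rotvec(m["orientation"]).apply([x[0],x[1],1]); return v
def at_z(m,uv,z):
    v=ray(m,uv); p=m["position"]; return p+v*(z-p[2])/v[2]
def proj(m,P):
    c=R.from_rotvec(m["orientation"]).inv().apply(np.asarray(P)-m["position"]); c=np.atleast_2d(c)
    x=c[:,:2]/c[:,2:]; x=x*(1+m["k1"]*(x**2).sum(1,keepdims=True))
    K=m["K"]; return np.c_[x[:,0]*K[0,0]+K[0,2],x[:,1]*K[1,1]+K[1,2]]
E
python3 - <<'E'
from h import *
im=cv2.imread("pics/top0.png"); 
cv2.imwrite("pics/topc.png",cv2.resize(im[110:260,130:350],None,fx=3.6,fy=3.6,interpolation=cv2.INTER_CUBIC))
im=cv2.imread("pics/side0.png"); 
cv2.imwrite("pics/sidec.png",cv2.resize(im[150:270,170:320],None,fx=5,fy=5,interpolation=cv2.INTER_CUBIC))
imaging.read_camera("top");imaging.read_camera("side")
mt=imaging.camera_model("top")
for c in ["top","side"]:
  for n in ["carousel","knob_top","vial_red","vial_yellow","vial_blue","flask","beaker","timer","bottle_ethanol"]:
    for o in models.outline_of(c,n): print(c,n,round(o["confidence"],2),np.round(o["pixel"],1),o["pixels"].sum())
print(robot.read_state()["t"])
E
```

```text
top carousel 0.35 [197.4 164.8] 5217
top knob_top 0.61 [194.9 164.6] 5210
top vial_yellow 0.6 [324.6 210. ] 62
top vial_yellow 0.19 [274.8 212.6] 37
top vial_blue 0.62 [306.3 216.8] 53
top vial_blue 0.58 [308.  198.2] 44
top vial_blue 0.36 [302.1 235.9] 53
top flask 0.73 [157.5 226.8] 269
top beaker 0.65 [263.  151.5] 139
top timer 0.78 [217.  232.6] 418
top timer 0.36 [195.5 161.2] 5190
top bottle_ethanol 0.9 [368.2 169.1] 300
side carousel 0.82 [262.3 187.7] 3169
side knob_top 0.82 [264. 188.] 3075
side vial_red 0.7 [220.1 216.4] 189
side vial_yellow 0.75 [221.8 251.4] 190
side vial_blue 0.76 [193.2 227.9] 199
side vial_blue 0.63 [235.7 223.8] 124
side vial_blue 0.55 [280.5 271.9] 915
side vial_blue 0.52 [239.4 236.5] 178
side vial_blue 0.21 [202.7 202.4] 209
side flask 0.66 [206.7 171.1] 280
side beaker 0.6 [285.6 203.1] 127
side timer 0.71 [199.8 200.2] 238
side timer 0.2 [267.  182.6] 2964
side bottle_ethanol 0.67 [280.5 270.4] 917
1.15
```

View pics/topc.png

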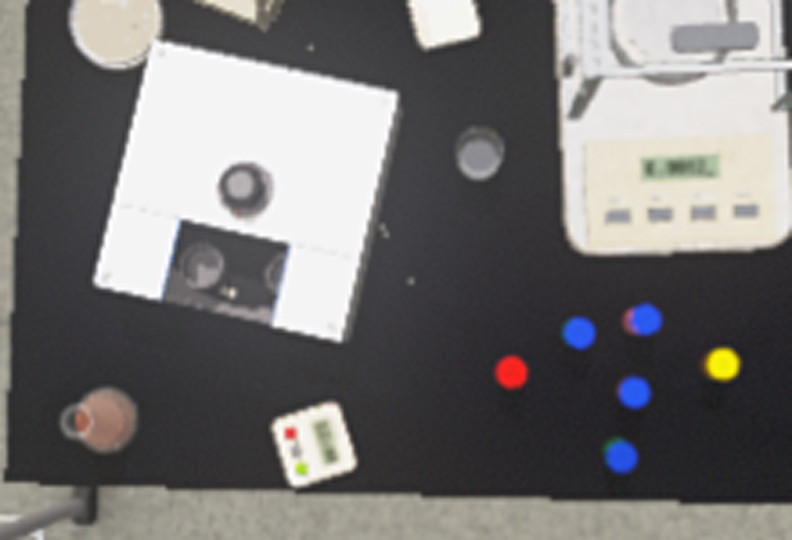

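View pics/sidec.png

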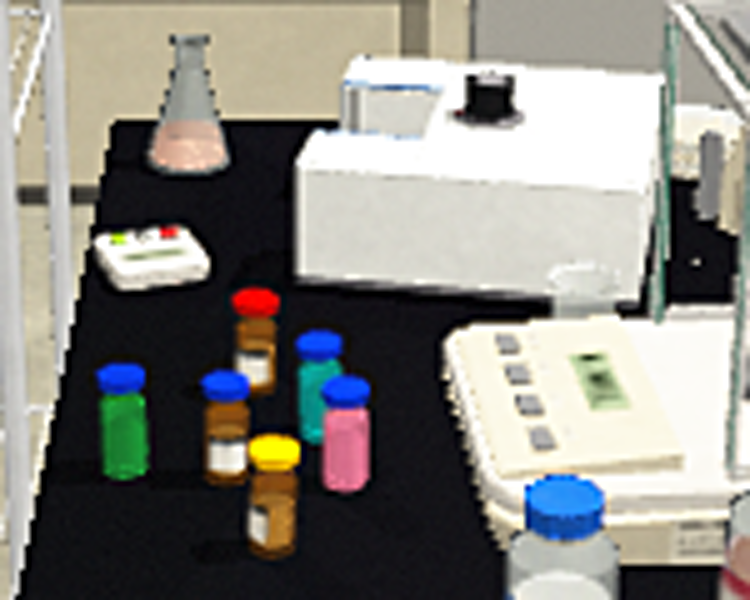

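```bash
python3 - <<'E'
from h import *
im=cv2.imread("pics/top0.png"); s=cv2.imread("pics/side0.png")
mt=imaging.camera_model("top");ms=imaging.camera_model("side")
def blobs(im,kind,box):
    h=cv2.cvtColor(im,cv2.COLOR_BGR2HSV)
    H,S,V=[h[...,i].astype(int) for i in range(3)]
    m=(S>170)&(V>120)
    m&={'red':(H<6)|(H>174),'yel':(H>25)&(H<34),'blu':(H>105)&(H<125)}[kind]
    b=np.zeros_like(m);b[box[1]:box[3],box[0]:box[2]]=1;m&=b
    n,l,st,c=cv2.connectedComponentsWithStats(m.astype(np.uint8))
    return [(c[i],st[i,4]) for i in range(1,n) if st[i,4]>8]
for k in ['red','yel','blu']:
    for c,a in blobs(im,k,(240,180,345,250)):
        P=at_z(mt,c,.062); print("top",k,np.round(c,1),a,np.round(P,4),"side proj of cap",proj(ms,P-[0,0,.003])[0].round(1))
    for c,a in blobs(s,k,(180,190,260,260)): print("side",k,np.round(c,1),a, np.round(at_z(ms,c,.06),4))
# carousel top quad
g=cv2.cvtColor(im,cv2.COLOR_BGR2HSV); w=((g[...,1]<40)&(g[...,2]>200)).astype(np.uint8); w[:115]=0;w[210:]=0;w[:,:150]=0;w[:,248:]=0
n,l,st,c=cv2.connectedComponentsWithStats(w); i=1+np.argmax(st[1:,4]); cs,_=cv2.findContours((l==i).astype(np.uint8),cv2.RETR_EXTERNAL,cv2.CHAIN_APPROX_NONE)
r=cv2.minAreaRect(max(cs,key=len)); bp=cv2.boxPoints(r); print(r)
P=np.array([at_z(mt,b,.09) for b in bp]); print(P.round(4), P.mean(0)); 
for a in range(4): d=P[a]-P[a-1]; print(np.linalg.norm(d),np.degrees(np.arctan2(d[1],d[0])))
E
```

```text
top red [271.7 213. ] 63 [ 0.4541 -0.1773  0.062 ] side proj of cap [220.6 210. ]
side red [220.9 210. ] 40 [ 0.4551 -0.1798  0.06  ]
top yel [330.5 210.6] 62 [ 0.4675 -0.3756  0.062 ] side proj of cap [224.5 240. ]
side yel [224.6 239.5] 35 [ 0.4679 -0.3743  0.06  ]
top blu [309.4 198.3] 54 [ 0.5073 -0.3036  0.062 ] side proj of cap [238.6 228.1]
top blu [290.4 202. ] 61 [ 0.493  -0.2396  0.062 ] side proj of cap [233.4 218.5]
top blu [306.1 218.7] 58 [ 0.4382 -0.2937  0.062 ] side proj of cap [214.5 226.7]
top blu [302.2 236.5] 60 [ 0.3782 -0.282   0.062 ] side proj of cap [193.8 225.1]
side blu [233.2 218.7] 45 [ 0.4926 -0.2425  0.06  ]
side blu [193.7 225.3] 48 [ 0.3781 -0.2859  0.06  ]
side blu [214.8 226.7] 47 [ 0.4391 -0.2955  0.06  ]
side blu [238.7 227.8] 51 [ 0.5078 -0.3039  0.06  ]
((187.84803771972656, 157.16310119628906), (92.17312622070312, 75.56205749511719), 12.907408714294434)
[[ 0.5391  0.2849  0.09  ]
 [ 0.7907  0.2396  0.09  ]
 [ 0.7267 -0.0675  0.09  ]
 [ 0.479  -0.0191  0.09  ]] [0.63387146 0.10946542 0.09      ]
0.30988419102199055 78.80851576379514
0.25563909412342656 -10.196032111361465
0.3137559699920314 -101.76926952880024
0.25243724934649964 168.94138506277648
```

```bash
cat > fit.py <<'E'
from h import *
from scipy.optimize import least_squares
from scipy.ndimage import map_coordinates
def fitc(im,m,x0,edges,rng=4,z=.09,hs=.118):
    g=cv2.cvtColor(im,cv2.COLOR_BGR2GRAY).astype(float)
    c=[(-hs,-hs),(hs,-hs),(hs,hs),(-hs,hs)]
    def pts(p):
        out=[]
        for e in edges:
            a,b=np.array(c[e]),np.array(c[(e+1)%4]); t=np.linspace(.06,.94,60)[:,None]
            L=a+(b-a)*t
            if e==3: L=L[abs(L[:,1])>.06]
            ca,sa=np.cos(p[2]),np.sin(p[2])
            W=np.c_[p[0]+ca*L[:,0]-sa*L[:,1],p[1]+sa*L[:,0]+ca*L[:,1],np.full(len(L),z)]
            nl=np.array(((b-a)[1],-(b-a)[0])); nl=nl/np.linalg.norm(nl)
            nw=np.array([ca*nl[0]-sa*nl[1],sa*nl[0]+ca*nl[1],0])
            u=proj(m,W);v=proj(m,W+nw*.003)-u; v/=np.linalg.norm(v,axis=1,keepdims=True)
            out.append((W,u,v))
        return out
    p=np.array(x0,float)
    for it in range(6):
        T=[];N=[]
        for W,u,v in pts(p):
            s=np.arange(-rng,rng+.01,.1)
            prof=map_coordinates(g,[(u[:,1:2]+v[:,1:2]*s),(u[:,0:1]+v[:,0:1]*s)],order=1)
            d=-np.gradient(cv2.GaussianBlur(prof,(15,1),3),axis=1)
            k=d.argmax(1); ok=d.max(1)>1.5
            T.append((u+v*s[k][:,None])[ok]);N.append((v[ok],ok))
        def res(q):
            r=[]
            for (W,u,v),t,(n,ok) in zip(pts(q),T,N): r.append(((u[ok]-t)*n).sum(1))
            return np.concatenate(r)
        o=least_squares(res,p,loss='soft_l1',f_scale=.3); p=o.x
    return p,np.sqrt(np.mean(res(p)**2)),[ (((u[ok]-t)*n).sum(1).mean().round(2),ok.sum()) for (W,u,v),t,(n,ok) in zip(pts(p),T,N)]
E
python3 - <<'E'
from fit import *
mt=imaging.camera_model("top"); im=cv2.imread("pics/top0.png")
for E_ in ([0,1,2,3],[0,1,3],[1,2,3]):
  p,r,l=fitc(im,mt,[.63,.1,np.radians(-12)],E_); print(p[:2].round(4),np.degrees(p[2]).round(2),r,l)
p,_,_=fitc(im,mt,[.63,.1,np.radians(-12)],[0,1,2,3])
big=cv2.resize(im[110:260,130:350],None,fx=3.6,fy=3.6,interpolation=cv2.INTER_CUBIC)
def w(l,z): ca,sa=np.cos(p[2]),np.sin(p[2]); return [p[0]+ca*l[0]-sa*l[1],p[1]+sa*l[0]+ca*l[1],z]
def dr(l,z,col):
    u=(proj(mt,w(l,z))[0]+.5-[130,110])*3.6-.5; cv2.circle(big,tuple(int(round(v)) for v in u),3,col,-1)
for l in [(-.118,-.118),(.118,-.118),(.118,.118),(-.118,.118),(-.118,.052),(-.04,.052),(-.04,-.052),(-.118,-.052)]: dr(l,.09,(0,0,255))
dr((0,0),.118,(0,255,0)); dr((-.085,0),.044,(255,0,255))
for a in range(15,180,30):pass
cv2.imwrite("pics/fit1.png",big)
# cup circle centre (crop px) -> local angle
for c in [(202,266),(283,272)]:
    u=(np.array(c)+.5)/3.6-.5+[130,110]; P=at_z(mt,u,.044); d=P[:2]-p[:2]; ca,sa=np.cos(p[2]),np.sin(p[2]); l=np.array([ca*d[0]+sa*d[1],-sa*d[0]+ca*d[1]]); print(l, np.linalg.norm(l), np.degrees(np.arctan2(l[1],l[0])))
E
```

```text
[0.6038 0.0008] -11.05 0.4716696357358811 [(np.float64(nan), np.int64(0)), (np.float64(0.0), np.int64(44)), (np.float64(0.41), np.int64(6)), (np.float64(-0.1), np.int64(13))]
[0.6078 0.0216] -11.11 0.2101107810587709 [(np.float64(0.01), np.int64(2)), (np.float64(-0.06), np.int64(49)), (np.float64(-0.18), np.int64(16))]
[0.6039 0.0008] -11.03 0.46589001905274946 [(np.float64(0.01), np.int64(44)), (np.float64(0.42), np.int64(6)), (np.float64(-0.08), np.int64(13))]
[-0.07873342  0.10732167] 0.13310481706534127 126.2645528898951
[-0.06733123  0.0298523 ] 0.07365225346498216 156.0891873273196fit.py:34: RuntimeWarning: Mean of empty slice.
  return p,np.sqrt(np.mean(res(p)**2)),[ (((u[ok]-t)*n).sum(1).mean().round(2),ok.sum()) for (W,u,v),t,(n,ok) in zip(pts(p),T,N)]
  ret = ret.dtype.type(ret / rcount)
```

View pics/fit1.png

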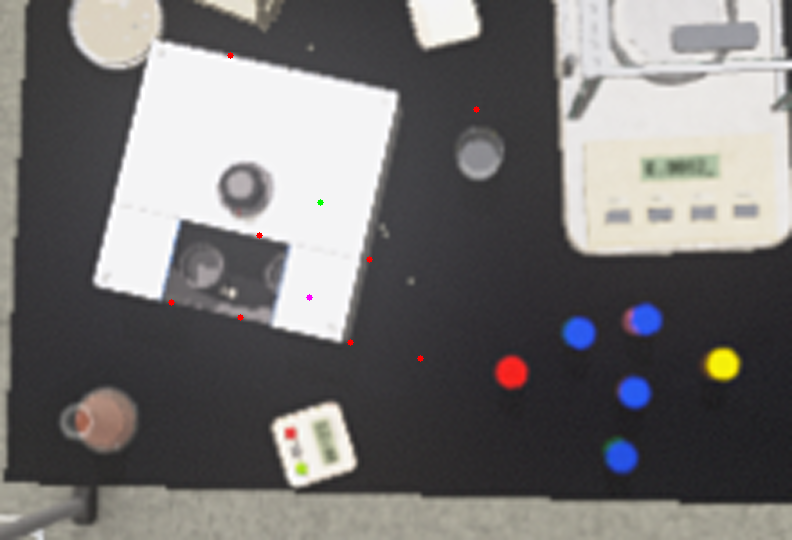

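```bash
python3 - <<'E'
from fit import *
mt=imaging.camera_model("top"); im=cv2.imread("pics/top0.png")
C=np.array([at_z(mt,(np.array(c)+.5)/3.6-.5+[130,110],.09) for c in [(94,285),(343,341),(400,93),(157,42)]]);print(C.round(3),C.mean(0))
x0=[*C.mean(0)[:2],np.radians(-11)]
for E_ in ([0,1,2,3],[0,1,3],[1,2,3]):
  p,r,l=fitc(im,mt,x0,E_,3); print(p[:2].round(4),np.degrees(p[2]).round(2),r,l)
p,_,_=fitc(im,mt,x0,[0,1,2,3],3)
big=cv2.resize(im[110:260,130:350],None,fx=3.6,fy=3.6,interpolation=cv2.INTER_CUBIC)
def w(l,z): ca,sa=np.cos(p[2]),np.sin(p[2]); return [p[0]+ca*l[0]-sa*l[1],p[1]+sa*l[0]+ca*l[1],z]
def dr(l,z,col):
    u=(proj(mt,w(l,z))[0]+.5-[130,110])*3.6-.5; cv2.circle(big,tuple(int(round(v)) for v in u),2,col,-1)
for l in [(-.118,-.118),(.118,-.118),(.118,.118),(-.118,.118),(-.118,.052),(-.04,.052),(-.04,-.052),(-.118,-.052)]: dr(l,.09,(0,0,255))
dr((0,0),.118,(0,255,0)); dr((-.085,0),.044,(255,0,255))
cv2.imwrite("pics/fit2.png",cv2.resize(big[20:350,60:440],None,fx=1.7,fy=1.7,interpolation=cv2.INTER_CUBIC))
for c in [(202,266),(283,272)]:
    u=(np.array(c)+.5)/3.6-.5+[130,110]; P=at_z(mt,u,.044); d=P[:2]-p[:2]; ca,sa=np.cos(p[2]),np.sin(p[2]); l=np.array([ca*d[0]+sa*d[1],-sa*d[0]+ca*d[1]]); print(l, np.linalg.norm(l), np.degrees(np.arctan2(l[1],l[0])))
E
```

```text
[[ 0.524  0.212  0.09 ]
 [ 0.479 -0.021  0.09 ]
 [ 0.71  -0.066  0.09 ]
 [ 0.753  0.163  0.09 ]] [0.61658886 0.07183553 0.09      ]
[0.6178 0.0742] -11.13 0.24641707157538334 [(np.float64(-0.12), np.int64(60)), (np.float64(-0.12), np.int64(60)), (np.float64(-0.12), np.int64(60)), (np.float64(-0.31), np.int64(26))]
[0.6177 0.0738] -11.14 0.24750730820673764 [(np.float64(0.0), np.int64(60)), (np.float64(-0.12), np.int64(60)), (np.float64(-0.31), np.int64(26))]
[0.618  0.0745] -11.1 0.2381401938818438 [(np.float64(-0.12), np.int64(60)), (np.float64(-0.0), np.int64(60)), (np.float64(-0.32), np.int64(26))]
[-0.07846521  0.03248794] 0.08492500351341332 157.50836152202646
[-0.06695873 -0.04496601] 0.08065613871561247 -146.11674000461923
```

View pics/fit2.png

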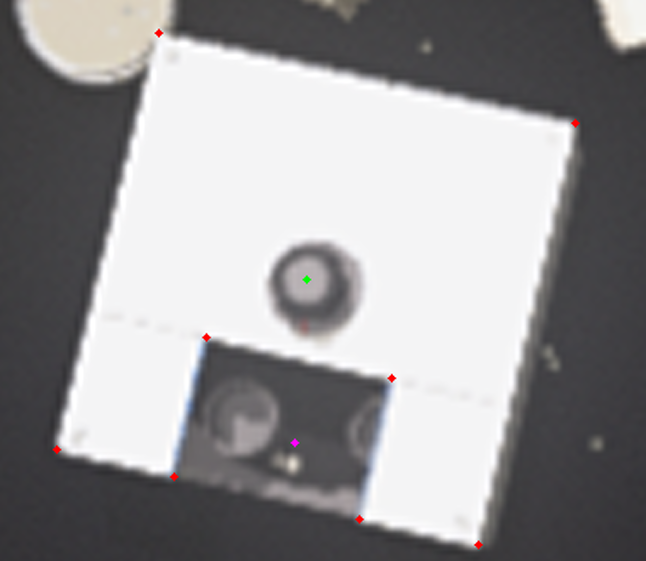

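```bash
cat > go.py <<'E'
from h import *
C=np.array([.618,.0743]); YAW=-11.1
def loc(l,z): a=np.radians(YAW); return np.array([C[0]+np.cos(a)*l[0]-np.sin(a)*l[1],C[1]+np.sin(a)*l[0]+np.cos(a)*l[1],z])
def st(s=None):
    s=s or robot.read_state(); M=R.from_rotvec(s["orientation"]).as_matrix()
    return s,M,np.degrees(np.arctan2(M[1,2],M[0,2]))
def goto(t,psi=None):
    s,M,ps=st()
    psi=ps if psi is None else psi
    Y=np.radians(psi); T=np.array([[np.sin(Y),0,np.cos(Y)],[-np.cos(Y),0,np.sin(Y)],[0,-1,0]])
    best=None
    for flip in (0,180):
        Y=np.radians(psi+flip); T=np.array([[np.sin(Y),0,np.cos(Y)],[-np.cos(Y),0,np.sin(Y)],[0,-1,0]])
        rv=np.degrees(R.from_matrix(M.T@T).as_rotvec())
        if best is None or np.linalg.norm(rv)<np.linalg.norm(best): best=rv
    d=M.T@(np.asarray(t)-s["tool_pos"])
    print("t",round(s["t"],2),"pos",s["tool_pos"].round(4),"psi",ps.round(2),"q",s["q"].round(2),"open",round(s["opening"],4),"F",s["force"].round(1),"Tz",s["wrist_torque"].round(3))
    print("need shift mm",(d*1000).round(1),"turn deg",best.round(2))
E
python3 - <<'E'
from go import *
goto([*C,.25],56.4); goto([*C,.25],116.4);goto([*C,.25],176.4)
print(loc((-.085,0),.018))
E
```

```text
t 1.15 pos [0.1966 0.5669 0.2376] psi 70.87 q [ 1.15  0.13  1.49 -0.    1.52 -0.09] open 0.0929 F [-0.5 -0.6 -0.1] Tz [-0.075 -0.001 -0.016]
need shift mm [ 559.6  -12.4 -327.3] turn deg [ 0.   14.47  0.  ]
t 1.15 pos [0.1966 0.5669 0.2376] psi 70.87 q [ 1.15  0.13  1.49 -0.    1.52 -0.09] open 0.0929 F [-0.5 -0.6 -0.1] Tz [-0.075 -0.001 -0.016]
need shift mm [ 559.6  -12.4 -327.3] turn deg [  0.   -45.53  -0.  ]
t 1.15 pos [0.1966 0.5669 0.2376] psi 70.87 q [ 1.15  0.13  1.49 -0.    1.52 -0.09] open 0.0929 F [-0.5 -0.6 -0.1] Tz [-0.075 -0.001 -0.016]
need shift mm [ 559.6  -12.4 -327.3] turn deg [ 0.   74.47  0.  ]
[0.53459012 0.09066437 0.018     ]
```

Emit:
carry_out(motion=[0.043,0,-0.025,0,0,0,1,0.043,0,-0.025,0,0,0,1,0.043,0,-0.025,0,0,0,1,0.043,0,-0.025,0,0,0,1,0.043,0,-0.025,0,0,0,1])

```text
t: 1.65
tool_pos: [0.358, 0.3789, 0.2368]
orientation: [-1.554, 0.254, -0.252]
force: [0.9, 0.5, 0.6]
opening: 0.093
```

Emit:
carry_out(motion=[0.043,0,-0.025,0,0,0,1,0.043,0,-0.025,0,0,0,1,0.043,0,-0.025,0,0,0,1,0.043,0,-0.025,0,0,0,1,0.043,0,-0.025,0,0,0,1])

```text
t: 2.15
tool_pos: [0.5222, 0.1899, 0.2379]
orientation: [-1.552, 0.251, -0.254]
force: [1.5, 0.6, 0.9]
opening: 0.0931
```

```bash
python3 -c "
from go import *
goto([*C,.25],56.4)"
```

```text
t 2.15 pos [0.5222 0.1899 0.2379] psi 71.55 q [ 0.25  0.01  1.62  0.    1.51 -0.99] open 0.0931 F [1.5 0.6 0.9] Tz [ 0.059 -0.006 -0.019]
need shift mm [127.5 -12.2 -79.3] turn deg [-0.26 15.15  0.05]
```

Emit:
carry_out(motion=[0.043,0,-0.026,0,0,0,1,0.043,0,-0.026,0,0,0,1,0.042,0,-0.026,0,0,0,1,0,0,0,0,7.6,0,1,0,0,0,0,7.6,0,1])

```text
t: 2.65
tool_pos: [0.6215, 0.0677, 0.2372]
orientation: [-1.516, 0.467, -0.472]
force: [-0.4, 0.7, 0.1]
opening: 0.0934
```

```bash
python3 -c "
from go import *
goto([*C,.25],56.4)
m=imaging.camera_model('wrist'); im=imaging.read_camera('wrist'); cv2.imwrite('pics/w1.png',im); np.save('w1.npy',m,allow_pickle=True)
print(proj(m,[[*C,.118],loc((-.085,0),.044),loc((-.04,.052),.09)]))"
```

```text
t 2.65 pos [0.6215 0.0677 0.2372] psi 55.66 q [ 0.03  0.19  1.42  0.    1.52 -0.95] open 0.0934 F [-0.4  0.7  0.1] Tz [-0.028  0.027 -0.016]
need shift mm [ -6.6 -12.8   3.5] turn deg [-0.25 -0.74  0.11]
[[259.97563262 185.1327658 ]
 [227.95124411  98.29908342]
 [293.47357748 119.3963214 ]]
```

View pics/w1.png

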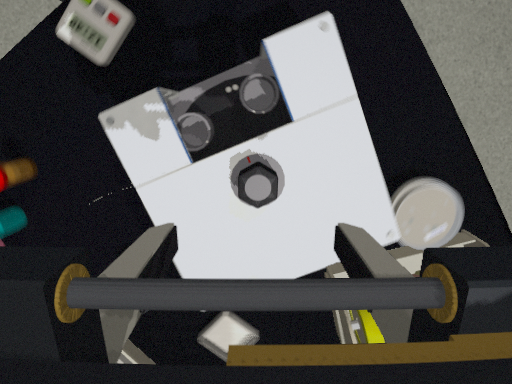

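```bash
python3 - <<'E'
from go import *
im=cv2.imread('pics/w1.png'); m=np.load('w1.npy',allow_pickle=True).item()
cr=im[70:230,160:320]; cv2.imwrite('pics/w1c.png',cv2.resize(cr,None,fx=3.7,fy=3.7,interpolation=cv2.INTER_CUBIC))
g=cv2.cvtColor(im,cv2.COLOR_BGR2GRAY)
# score hex orientation via rendered edges : mean gradient along hex outline at z .118
gr=cv2.magnitude(cv2.Sobel(cv2.GaussianBlur(g,(3,3),0),cv2.CV_32F,1,0),cv2.Sobel(cv2.GaussianBlur(g,(3,3),0),cv2.CV_32F,0,1))
from scipy.ndimage import map_coordinates
best=[]
for a in np.arange(0,60,1.):
  for dx in np.arange(-.004,.0041,.001):
    for dy in np.arange(-.004,.0041,.001):
      th=np.radians(a+60*np.arange(7)+30); V=np.c_[C[0]+dx+.018/np.cos(np.pi/6)*np.cos(th),C[1]+dy+.018/np.cos(np.pi/6)*np.sin(th),np.full(7,.118)]
      t=np.linspace(0,1,15)[:,None]; P=np.vstack([V[i]+(V[i+1]-V[i])*t for i in range(6)]); u=proj(m,P)
      best.append((map_coordinates(gr,[u[:,1],u[:,0]],order=1).mean(),a,dx,dy))
best.sort(reverse=True); print(np.round(best[:6],4))
E
```

```text
[[ 2.401130e+02  5.600000e+01  0.000000e+00 -3.000000e-03]
 [ 2.397410e+02  5.700000e+01  0.000000e+00 -3.000000e-03]
 [ 2.394251e+02  5.500000e+01  0.000000e+00 -3.000000e-03]
 [ 2.383460e+02  5.400000e+01  0.000000e+00 -3.000000e-03]
 [ 2.374419e+02  5.800000e+01  0.000000e+00 -3.000000e-03]
 [ 2.367955e+02  5.300000e+01  0.000000e+00 -3.000000e-03]]
```

View pics/w1c.png

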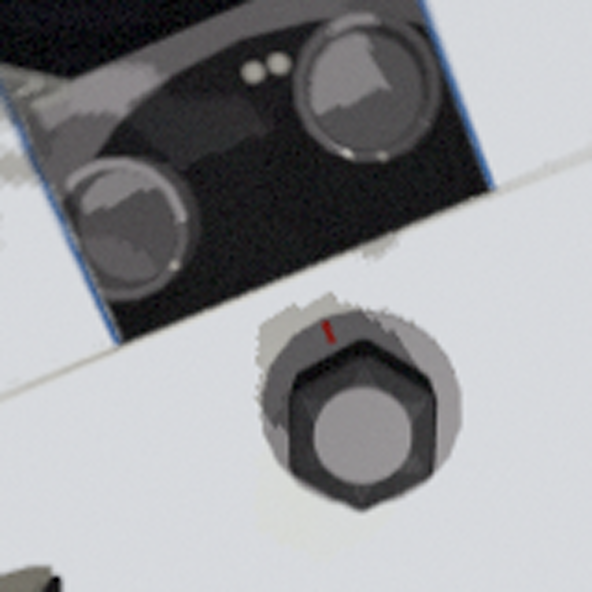

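```bash
python3 -c "
from go import *
goto([.618,.0725,.116],56.2)"
```

```text
t 2.7 pos [0.6215 0.0675 0.237 ] psi 55.18 q [ 0.03  0.19  1.42  0.    1.52 -0.94] open 0.0932 F [-0.5 -1.1 -0.2] Tz [-0.057 -0.002 -0.048]
need shift mm [ -6.  121.    1.6] turn deg [-0.22 -1.02  0.13]
```

Emit:
carry_out(motion=[-0.006,0.035,0.002,0,-0.9,0,0.3,0,0.035,0,0,0,0,0.3,0,0.03,0,0,0,0,0.3,0,0.015,0,0,0,0,0.3,0,0,0,0,0,0,0.3], squeeze=8)

```text
t: 3.2
tool_pos: [0.6197, 0.0734, 0.121]
orientation: [-1.518, 0.448, -0.461]
force: [-0.1, -1.0, 0.8]
opening: 0.0615
```

```bash
python3 -c "
from go import *
goto([.618,.0725,.116],56.2)"
```

```text
t 3.2 pos [0.6197 0.0734 0.121 ] psi 56.73 q [ 0.03  0.27  1.55  0.    1.32 -0.96] open 0.0615 F [-0.1 -1.   0.8] Tz [0.023 0.097 0.029]
need shift mm [-1.   5.  -1.7] turn deg [-0.39  0.52  0.36]
```

Down the last bit, then close lightly.

Emit:
carry_out(motion=[-0.001,0.005,-0.002,0,0,0,0.3,0,0,0,0,0,0,-0.6,0,0,0,0,0,0,-0.6,0,0,0,0,0,0,-0.6,0,0,0,0,0,0,-0.6], squeeze=8)

```text
t: 3.7
tool_pos: [0.62, 0.0718, 0.1212]
orientation: [-1.518, 0.442, -0.464]
force: [-1.8, -1.4, -6.0]
opening: 0.0363
```

```bash
python3 -c "
from go import *
goto([.618,.0725,.116],18.9)"
```

```text
t 3.7 pos [0.62   0.0718 0.1212] psi 56.87 q [ 0.03  0.26  1.56  0.    1.31 -0.96] open 0.0363 F [-1.8 -1.4 -6. ] Tz [-0.235  0.373 -0.03 ]
need shift mm [-2.2  5.2 -0.5] turn deg [-0.72 37.96  0.48]
```

Emit:
carry_out(motion=[0,0,0,0,4,0,-0.6,0,0,0,0,5,0,-0.6,0,0,0,0,5,0,-0.6,0,0,0,0,5,0,-0.6,0,0,0,0,5,0,-0.6])

```text
t: 4.2
tool_pos: [0.6195, 0.0712, 0.1213]
orientation: [-1.416, 0.777, -0.797]
force: [-0.2, 0.2, -3.3]
opening: 0.0362
```

```bash
python3 -c "
from go import *
goto([.618,.0725,.116],18.9)"
```

```text
t 4.2 pos [0.6195 0.0712 0.1213] psi 32.08 q [ 0.03  0.26  1.56 -0.    1.31 -0.53] open 0.0362 F [-0.2  0.2 -3.3] Tz [-0.151  0.141  0.069]
need shift mm [-1.9  5.3 -0.7] turn deg [-0.71 13.18  0.33]
```

Emit:
carry_out(motion=[0,0,0,0,3,0,-0.6,0,0,0,0,2,0,-0.6,0,0,0,0,2,0,-0.6,0,0,0,0,2,0,-0.6,0,0,0,0,1,0,-0.6])

```text
t: 4.7
tool_pos: [0.6192, 0.0711, 0.1213]
orientation: [-1.357, 0.918, -0.936]
force: [0.3, 0.3, -3.6]
opening: 0.0361
```

```bash
python3 -c "
from go import *
for i in range(3): goto([.618,.0725,.116],18.9)"
```

```text
t 4.7 pos [0.6192 0.0711 0.1213] psi 21.53 q [ 0.03  0.26  1.56 -0.    1.31 -0.34] open 0.0361 F [ 0.3  0.3 -3.6] Tz [-0.194  0.117  0.04 ]
need shift mm [-1.8  5.3 -0.7] turn deg [-0.69  2.63  0.26]
t 4.7 pos [0.6192 0.0711 0.1213] psi 21.53 q [ 0.03  0.26  1.56 -0.    1.31 -0.34] open 0.0361 F [ 0.3  0.3 -3.6] Tz [-0.194  0.117  0.04 ]
need shift mm [-1.8  5.3 -0.7] turn deg [-0.69  2.63  0.26]
t 4.7 pos [0.6192 0.0711 0.1213] psi 21.53 q [ 0.03  0.26  1.56 -0.    1.31 -0.34] open 0.0361 F [ 0.3  0.3 -3.6] Tz [-0.194  0.117  0.04 ]
need shift mm [-1.8  5.3 -0.7] turn deg [-0.69  2.63  0.26]
```

Emit:
carry_out(motion=[0,0,0,0,0.6,0,-0.6,0,0,0,0,0.6,0,-0.6,0,0,0,0,0.6,0,-0.6,0,0,0,0,0.6,0,-0.6,0,0,0,0,0.3,0,-0.6])

```text
t: 5.2
tool_pos: [0.6192, 0.071, 0.1213]
orientation: [-1.339, 0.956, -0.973]
force: [1.0, 1.0, -2.7]
opening: 0.0363
```

```bash
python3 -c "
from go import *
goto([.618,.0725,.116],18.9)"
```

```text
t 5.2 pos [0.6192 0.071  0.1213] psi 18.72 q [ 0.03  0.26  1.56 -0.    1.31 -0.29] open 0.0363 F [ 1.   1.  -2.7] Tz [-0.182  0.08   0.157]
need shift mm [-1.8  5.3 -0.7] turn deg [-0.69 -0.18  0.25]
```

Emit:
carry_out(motion=[0,0,0,0,0.5,0,-0.6,0,0,0,0,0.5,0,-0.6,0,0,0,0,0,0,-0.6,0,0,0,0,0,0,-0.6,0,0,0,0,0,0,-0.6])

```text
t: 5.7
tool_pos: [0.6191, 0.0712, 0.1214]
orientation: [-1.332, 0.969, -0.987]
force: [-0.4, -0.5, -3.2]
opening: 0.0359
```

```bash
python3 -c "
from go import *
goto([.618,.0725,.116],18.9)"
```

```text
t 5.7 pos [0.6191 0.0712 0.1214] psi 17.66 q [ 0.03  0.26  1.56 -0.    1.31 -0.28] open 0.0359 F [-0.4 -0.5 -3.2] Tz [-0.107  0.1    0.263]
need shift mm [-1.6  5.4 -0.7] turn deg [-0.69 -1.24  0.24]
```

Emit:
carry_out(motion=[0,0,0,0,-0.5,0,0.3,0,0,0,0,0,0,0.3,0,-0.03,0,0,0,0,0.3,0,-0.045,0,0,0,0,0.3,0,-0.045,0,0,0,0,0.3])

```text
t: 6.2
tool_pos: [0.6138, 0.071, 0.237]
orientation: [-1.343, 0.972, -0.973]
force: [0.7, -0.7, 0.6]
opening: 0.0601
```

```bash
python3 - <<'E'
from go import *
goto([.4545,-.178,.2],90)
im=imaging.read_camera('wrist'); cv2.imwrite('pics/w2.png',im)
im=imaging.read_camera('top'); cv2.imwrite('pics/t2.png',cv2.resize(im[110:260,130:350],None,fx=3.6,fy=3.6,interpolation=cv2.INTER_CUBIC))
E
```

```text
t 6.2 pos [0.6138 0.071  0.237 ] psi 18.17 q [ 0.03  0.18  1.44 -0.    1.53 -0.28] open 0.0601 F [ 0.7 -0.7  0.6] Tz [-0.101  0.027 -0.056]
need shift mm [ 186.9   37.  -229. ] turn deg [ 1.000e-02 -7.183e+01  1.000e-02]
```

View pics/w2.png

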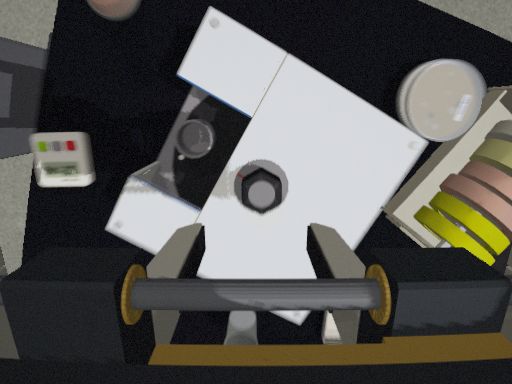

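View pics/t2.png

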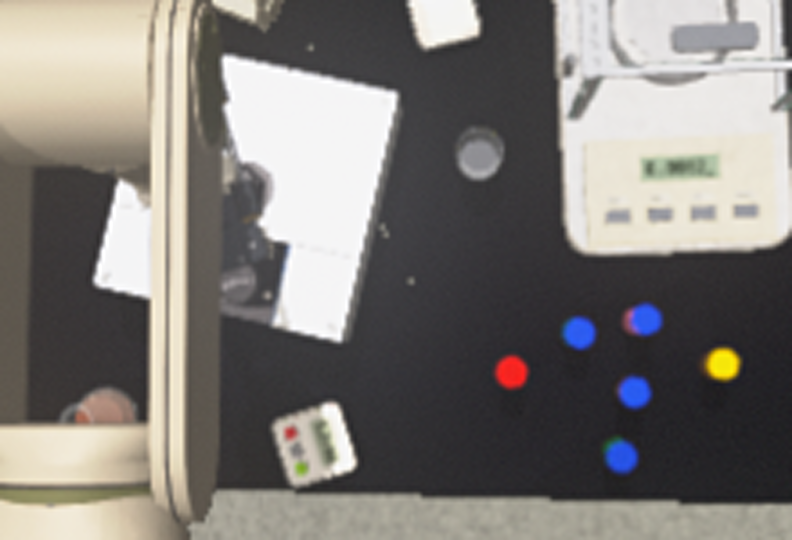

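Emit:
carry_out(motion=[0.031,0,-0.038,0,0,0,0.3,0.031,0,-0.038,0,0,0,0.3,0.031,0,-0.038,0,0,0,0.3,0.031,0,-0.038,0,0,0,0.3,0.031,0,-0.038,0,0,0,0.3])

```text
t: 6.8
tool_pos: [0.4872, -0.1363, 0.2448]
orientation: [-1.332, 0.948, -0.979]
force: [-0.1, -1.4, 0.8]
opening: 0.0605
```

```bash
python3 - <<'E'
from go import *
goto([.4545,-.178,.05],18)
m=imaging.camera_model('wrist'); im=imaging.read_camera('wrist'); cv2.imwrite('pics/w3.png',im)
print(proj(m,[[.4541,-.1773,.062],[.4382,-.2937,.062],[.4675,-.3756,.062]]))
E
```

```text
t 6.8 pos [ 0.4872 -0.1363  0.2448] psi 18.73 q [-0.38 -0.15  1.76  0.01  1.52 -0.71] open 0.0605 F [-0.1 -1.4  0.8] Tz [-0.102  0.012 -0.032]
need shift mm [ 27.7 194.  -48.7] turn deg [-1.28  0.72  0.4 ]
[[213.52956113 200.1356946 ]
 [174.33493785 281.82403499]
 [180.81052118 339.21732446]]
```

View pics/w3.png

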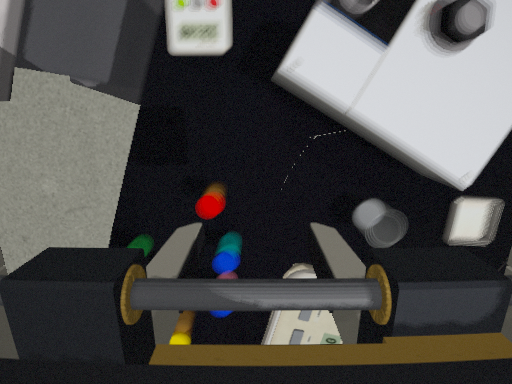

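Emit:
carry_out(motion=[0.014,0,-0.024,0,0.4,0,0.3,0.014,0,-0.024,0,0.3,0,0.3,0,0.04,0,0,0,0,0.3,0,0.03,0,0,0,0,0.3,0,0,0,0,0,0,0.3])

```text
t: 7.35
tool_pos: [0.4472, -0.1911, 0.1757]
orientation: [-1.326, 0.958, -1.007]
force: [-0.5, 0.2, 0.6]
opening: 0.0606
```

```bash
cat > cap.py <<'E'
from go import *
import sys
def cap(kind,guess,name,zc=.062):
    s=robot.read_state(); m=imaging.camera_model('wrist'); im=imaging.read_camera('wrist'); cv2.imwrite(name,im)
    h=cv2.cvtColor(im,cv2.COLOR_BGR2HSV).astype(int); H,S,V=h[...,0],h[...,1],h[...,2]
    k=(S>170)&(V>100)&{'red':(H<6)|(H>174),'yel':(H>25)&(H<34),'blu':(H>105)&(H<125)}[kind]
    g=proj(m,[*guess,zc])[0]; n,l,st_,c=cv2.connectedComponentsWithStats(k.astype(np.uint8))
    for i in range(1,n):
        if st_[i,4]>60 and np.linalg.norm(c[i]-g)<60: print("cap",c[i].round(1),st_[i,4],"pred",g.round(1),"world",at_z(m,c[i],zc-.002).round(4))
    print("dq",abs(s["dq"]).max().round(3))
E
python3 - <<'E'
from cap import *
goto([.4545,-.178,.05],18)
cap('red',[.4541,-.1773],'pics/w4.png')
E
```

```text
t 7.35 pos [ 0.4472 -0.1911  0.1757] psi 17.29 q [-0.51 -0.18  1.9   0.01  1.38 -0.82] open 0.0606 F [-0.5  0.2  0.6] Tz [-0.018  0.078  0.003]
need shift mm [-12.5 125.7   7.6] turn deg [-1.48 -0.73  0.99]
cap [265.3 182. ] 763 pred [265.4 178.9] world [ 0.4551 -0.1804  0.06  ]
dq 0.039
```

View pics/w4.png

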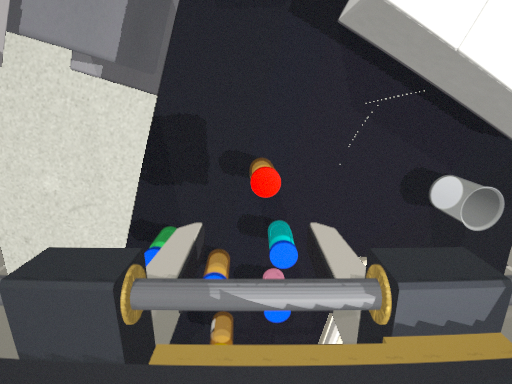

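```bash
python3 -c "
from go import *
goto([.4548,-.1795,.049],18)"
```

```text
t 7.4 pos [ 0.448  -0.1914  0.1777] psi 17.31 q [-0.51 -0.18  1.9   0.01  1.39 -0.82] open 0.0603 F [ 0.4 -0.  -0.2] Tz [-0.076  0.053  0.031]
need shift mm [-11.7 128.8   6.5] turn deg [-1.56 -0.71  1.07]
```

Emit:
carry_out(motion=[-0.012,0,0.0065,-1.5,-0.7,1,0.3,0,0.03,0,0,0,0,0.3,0,0.035,0,0,0,0,0.3,0,0.035,0,0,0,0,0.3,0,0,0,0,0,0,0.3])

```text
t: 7.9
tool_pos: [0.4589, -0.18, 0.0872]
orientation: [-1.34, 0.959, -0.987]
force: [-0.9, 1.2, 0.7]
opening: 0.061
```

```bash
python3 -c "
from go import *
goto([.4548,-.1795,.049],18)"
```

```text
t 7.9 pos [ 0.4589 -0.18    0.0872] psi 18.14 q [-0.48 -0.05  1.96 -0.    1.22 -0.79] open 0.061 F [-0.9  1.2  0.7] Tz [-0.105  0.056  0.002]
need shift mm [-2.2 38.2 -4.3] turn deg [-0.69  0.14  0.7 ]
```

Emit:
carry_out(motion=[-0.002,0.015,-0.004,-0.7,0,0.7,0.3,0,0.02,0,0,0,0,0.3,0,0.01,0,0,0,0,0.3,0,0,0,0,0,0,0.3,0,0,0,0,0,0,0.3])

```text
t: 8.4
tool_pos: [0.4607, -0.182, 0.0497]
orientation: [-1.342, 0.964, -0.979]
force: [0.2, 0.4, 0.3]
opening: 0.0607
```

```bash
python3 -c "
from go import *
goto([.4548,-.1795,.049],18)"
```

```text
t 8.4 pos [ 0.4607 -0.182   0.0497] psi 18.21 q [-0.48  0.02  1.96 -0.    1.15 -0.8 ] open 0.0607 F [0.2 0.4 0.3] Tz [-0.093  0.014  0.04 ]
need shift mm [-4.2  0.7 -4.8] turn deg [-0.36  0.21  0.37]
```

Emit:
carry_out(motion=[-0.004,0,-0.005,0,0,0,0.3,0,0,0,0,0,0,-0.6,0,0,0,0,0,0,-0.6,0,0,0,0,0,0,-0.6,0,0,0,0,0,0,-0.6], squeeze=12)

```text
t: 8.9
tool_pos: [0.4561, -0.1806, 0.0533]
orientation: [-1.341, 0.96, -0.983]
force: [-0.3, -0.1, 0.1]
opening: 0.033
```

```bash
python3 -c "
from go import *
goto(loc((-.085,0),.2),78.9)"
```

```text
t 8.9 pos [ 0.4561 -0.1806  0.0533] psi 18.21 q [-0.48 -0.    1.98 -0.    1.15 -0.8 ] open 0.033 F [-0.3 -0.1  0.1] Tz [-0.055  0.046  0.008]
need shift mm [-231.7 -147.5  160.7] turn deg [ -0.19 -60.69   0.82]
```

Emit:
carry_out(motion=[0,0.002,0,0,0,0,-0.6,0,0,0,0,0,0,-0.6,0,-0.03,0,0,0,0,-0.6,0,-0.05,0,0,0,0,-0.6,0,-0.05,0,0,0,0,-0.6])

```text
t: 9.4
tool_pos: [0.4489, -0.1771, 0.1755]
orientation: [-1.344, 0.975, -0.969]
force: [1.7, 0.0, 0.3]
opening: 0.0255
```

```bash
python3 - <<'E'
from go import *
goto(loc((-.085,0),.2),78.9)
im=imaging.read_camera('wrist'); cv2.imwrite('pics/w5.png',im)
E
```

```text
t 9.4 pos [ 0.4489 -0.1771  0.1755] psi 18.2 q [-0.48 -0.15  1.88 -0.    1.41 -0.8 ] open 0.0255 F [1.7 0.  0.3] Tz [-0.105 -0.025  0.   ]
need shift mm [-227.7  -24.5  164.9] turn deg [  0.08 -60.7   -0.22]
```

View pics/w5.png

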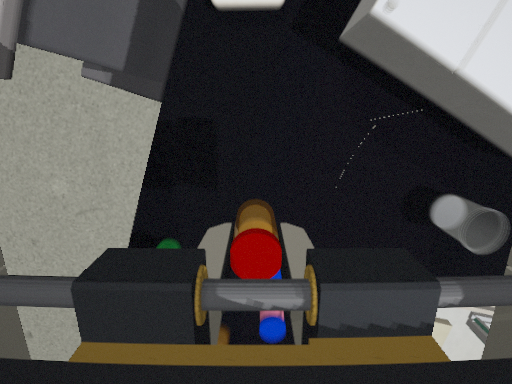

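Emit:
carry_out(motion=[-0.038,-0.008,0.0275,0,0,0,-0.6,-0.038,-0.008,0.0275,0,0,0,-0.6,-0.038,-0.008,0.0275,0,0,0,-0.6,-0.038,0,0.0275,0,0,0,-0.6,-0.038,0,0.0275,0,0,0,-0.6])

```text
t: 9.95
tool_pos: [0.5293, 0.0444, 0.2145]
orientation: [-1.334, 0.964, -0.998]
force: [1.8, -1.0, -1.2]
opening: 0.0255
```

Emit:
carry_out(motion=[-0.03,0,0.02,0,0,0,-0.6,0,0,0,0,-8,0,-0.6,0,0,0,0,-8,0,-0.6,0,0,0,0,-8,0,-0.6,0,0,0,0,-8,0,-0.6])

```text
t: 10.45
tool_pos: [0.5404, 0.089, 0.2114]
orientation: [-1.505, 0.518, -0.548]
force: [0.2, -0.4, -0.2]
opening: 0.0257
```

Emit:
carry_out(motion=[0,0,0,0,-8,0,-0.6,0,0,0,0,-8,0,-0.6,0,0,0,0,-8,0,-0.6,0,0,0,0,-4,0,-0.6,0,0,0,0,0,0,-0.6])

```text
t: 10.95
tool_pos: [0.54, 0.0897, 0.208]
orientation: [-1.572, 0.119, -0.143]
force: [0.4, -0.0, -0.3]
opening: 0.0255
```

```bash
python3 - <<'E'
from go import *
C[:]=[.618,.0732]
goto(loc((-.085,0),.15),78.9)
m=imaging.camera_model('wrist'); np.save('w6.npy',m,allow_pickle=True)
im=imaging.read_camera('wrist'); cv2.imwrite('pics/w6.png',im)
print(proj(m,[loc((-.085,0),.044),loc((-.04,.052),.09),loc((-.04,-.052),.09),loc((-.118,-.052),.09),loc((-.118,.052),.09)]).round(1))
E
```

```text
t 10.95 pos [0.54   0.0897 0.208 ] psi 80.44 q [ 0.08 -0.01  1.69 -0.01  1.45 -1.33] open 0.0255 F [ 0.4 -0.  -0.3] Tz [ 0.05   0.011 -0.01 ]
need shift mm [-6.3 57.9 -0.8] turn deg [0.21 1.54 0.9 ]
[[256.1 174.4]
 [309.7 233.2]
 [199.5 230.2]
 [197.5 147.4]
 [316.5 150.8]]
```

View pics/w6.png

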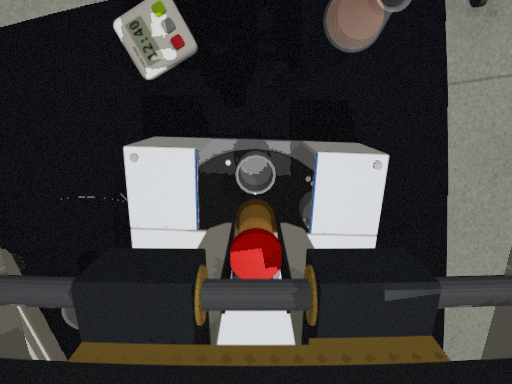

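Emit:
carry_out(motion=[-0.006,0,-0.001,0,1.5,0.9,-0.6,0,0.03,0,0,0,0,-0.6,0,0.03,0,0,0,0,-0.6,0,0.015,0,0,0,0,-0.6,0,0,0,0,0,0,-0.6])

```text
t: 11.5
tool_pos: [0.5334, 0.0896, 0.1315]
orientation: [-1.567, 0.167, -0.165]
force: [-0.4, -0.7, -0.9]
opening: 0.0257
```

```bash
sed -i 's/C=np.array.*;/C=np.array([.618,.0732]);/' go.py; python3 - <<'E'
from go import *
goto(loc((-.085,0),.072),78.9)
m=imaging.camera_model('wrist')
im=imaging.read_camera('wrist'); cv2.imwrite('pics/w7.png',im)
print(proj(m,[loc((-.085,0),.044)]).round(1))
E
```

```text
t 11.5 pos [0.5334 0.0896 0.1315] psi 77.9 q [ 0.07  0.05  1.77 -0.    1.32 -1.29] open 0.0257 F [-0.4 -0.7 -0.9] Tz [ 0.021 -0.016 -0.043]
need shift mm [ 1.2 59.5  0.4] turn deg [ 0.17 -1.   -0.07]
[[257.3 204.7]]
```

View pics/w7.png

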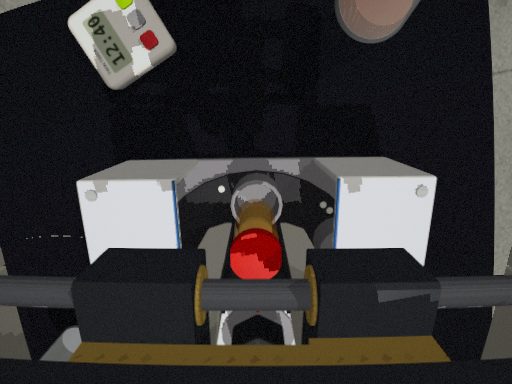

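Aligned over cup 1. Descend in stages.

Emit:
carry_out(motion=[0.001,0.015,0,0,-1,0,-0.6,0,0.015,0,0,0,0,-0.6,0,0.01,0,0,0,0,-0.6,0,0,0,0,0,0,-0.6,0,0,0,0,0,0,-0.6])

```text
t: 12.05
tool_pos: [0.5373, 0.0894, 0.0928]
orientation: [-1.567, 0.149, -0.155]
force: [-0.9, 0.1, -0.4]
opening: 0.0256
```

```bash
python3 - <<'E'
from go import *
goto(loc((-.085,0),.072),78.9)
E
```

```text
t 12.05 pos [0.5373 0.0894 0.0928] psi 78.92 q [ 0.07  0.1   1.8  -0.    1.24 -1.3 ] open 0.0256 F [-0.9  0.1 -0.4] Tz [0.07  0.002 0.056]
need shift mm [-2.8 20.8 -0.4] turn deg [0.07 0.02 0.25]
```

Emit:
carry_out(motion=[-0.004,0.008,0,0,0,0,-0.6,0,0.007,0,0,0,0,-0.6,0,0.003,0,0,0,0,-0.6,-0.001,0,0,0,0,0,-0.6,0,0,0,0,0,0,-0.6])

```text
t: 12.55
tool_pos: [0.5327, 0.0906, 0.0742]
orientation: [-1.567, 0.147, -0.156]
force: [0.3, 0.3, -0.1]
opening: 0.0253
```

```bash
python3 - <<'E'
from go import *
goto(loc((-.085,0),.072),78.9)
E
```

```text
t 12.55 pos [0.5327 0.0906 0.0742] psi 78.92 q [ 0.08  0.11  1.82 -0.    1.21 -1.3 ] open 0.0253 F [ 0.3  0.3 -0.1] Tz [ 0.014  0.013 -0.002]
need shift mm [ 2.1  2.3 -0.6] turn deg [0.05 0.02 0.34]
```

Emit:
carry_out(motion=[0.002,0.002,0,0,0,0,-0.6,0,0.001,0,0,0,0,-0.6,0,0.001,0,0,0,0,-0.6,0,0.001,0,0,0,0,-0.6,0,0,0,0,0,0,-0.6])

```text
t: 13.05
tool_pos: [0.5357, 0.0902, 0.0699]
orientation: [-1.567, 0.146, -0.158]
force: [-0.1, 0.6, -0.2]
opening: 0.0253
```

```bash
python3 - <<'E'
from go import *
goto(loc((-.085,0),.072),78.9)
E
```

```text
t 13.05 pos [0.5357 0.0902 0.0699] psi 78.91 q [ 0.07  0.12  1.82 -0.    1.2  -1.3 ] open 0.0253 F [-0.1  0.6 -0.2] Tz [ 0.025  0.011 -0.002]
need shift mm [-1.  -2.2 -0.8] turn deg [0.02 0.01 0.44]
```

Emit:
carry_out(motion=[-0.001,0.001,0,0,0,0,-0.6,0,0.001,0,0,0,0,-0.6,0,0.001,0,0,0,0,-0.6,0,0,0,0,0,0,-0.6,0,0,0,0,0,0,-0.6])

```text
t: 13.55
tool_pos: [0.5369, 0.0901, 0.0701]
orientation: [-1.567, 0.142, -0.162]
force: [-0.1, 0.6, -0.6]
opening: 0.0256
```

```bash
python3 - <<'E'
from go import *
goto(loc((-.085,0),.072),78.9)
E
```

```text
t 13.55 pos [0.5369 0.0901 0.0701] psi 78.91 q [ 0.07  0.12  1.82 -0.    1.19 -1.3 ] open 0.0256 F [-0.1  0.6 -0.6] Tz [-0.015  0.055 -0.056]
need shift mm [-2.1 -1.9 -1. ] turn deg [0.   0.01 0.71]
```

Emit:
carry_out(motion=[-0.002,0.003,0,0,0,0.6,-0.6,0,0,0,0,0,0,-0.6,0,0,0,0,0,0,-0.6,0,0,0,0,0,0,-0.6,0,0,0,0,0,0,-0.6])

```text
t: 14.05
tool_pos: [0.5367, 0.0904, 0.0688]
orientation: [-1.565, 0.148, -0.156]
force: [-0.2, -0.1, 3.1]
opening: 0.0253
```

```bash
python3 - <<'E'
from go import *
goto(loc((-.085,0),.072),78.9)
E
```

```text
t 14.05 pos [0.5367 0.0904 0.0688] psi 78.92 q [ 0.07  0.13  1.81 -0.    1.2  -1.3 ] open 0.0253 F [-0.2 -0.1  3.1] Tz [-0.129 -0.027 -0.037]
need shift mm [-1.9 -3.2 -1.2] turn deg [-0.03  0.02  0.3 ]
```

Emit:
carry_out(motion=[0,0,0,0,0,0,0.05,0,0,0,0,0,0,0.05,0,0,0,0,0,0,0.05,0,-0.03,0,0,0,0,0.05,0,-0.05,0,0,0,0,0.05])

```text
t: 14.55
tool_pos: [0.5294, 0.09, 0.1407]
orientation: [-1.568, 0.162, -0.142]
force: [0.9, -0.2, -0.7]
opening: 0.049
```

Emit:
carry_out(motion=[0,-0.04,0,0,0,0,0.3,0,0,0,0,0,0,0.3,0,0,0,0,0,0,0.3,0,0,0,0,0,0,0.3,0,0,0,0,0,0,0.3])

```text
t: 15.05
tool_pos: [0.5324, 0.0904, 0.1876]
orientation: [-1.567, 0.155, -0.148]
force: [0.4, 0.2, 0.1]
opening: 0.0603
```

```bash
python3 - <<'E'
from go import *
goto([*C,.118],78.9)
m=imaging.camera_model('wrist')
im=imaging.read_camera('wrist'); cv2.imwrite('pics/w8.png',im)
print(proj(m,[loc((-.085,0),.08),[*C,.118]]).round(1))
E
```

```text
t 15.05 pos [0.5324 0.0904 0.1876] psi 78.93 q [ 0.07  0.    1.71 -0.    1.43 -1.3 ] open 0.0603 F [0.4 0.2 0.1] Tz [-0.005 -0.001 -0.02 ]
need shift mm [87.6 69.2 -0.3] turn deg [ 0.1   0.03 -0.25]
[[256.4 199.5]
 [256.2 310.1]]
```

View pics/w8.png

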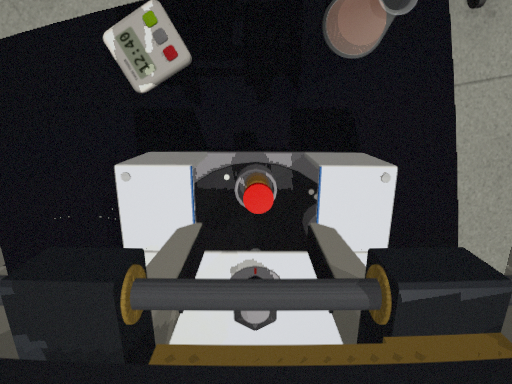

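Emit:
carry_out(motion=[0.044,0,0,0,0,0,0.3,0.043,0,0,0,0,0,0.3,0,0,0,0,8,0,0.3,0,0,0,0,8,0,0.3,0,0,0,0,8,0,0.3])

```text
t: 15.6
tool_pos: [0.6132, 0.0728, 0.1725]
orientation: [-1.525, 0.509, -0.468]
force: [-0.0, -0.6, -0.2]
opening: 0.0606
```

Emit:
carry_out(motion=[0,0,0,0,8,0,0.3,0,0,0,0,8,0,0.3,0,0,0,0,8,0,0.3,0,0,0,0,8,0,0.3,0,0,0,0,4,0,0.3])

```text
t: 16.1
tool_pos: [0.609, 0.0724, 0.163]
orientation: [-1.36, 1.024, -0.97]
force: [-0.3, -0.0, -0.3]
opening: 0.0608
```

```bash
python3 - <<'E'
from go import *
goto([*C,.118],18.9)
E
```

```text
t 16.1 pos [0.609  0.0724 0.163 ] psi 16.58 q [ 0.04  0.25  1.49 -0.    1.44 -0.25] open 0.0608 F [-0.3 -0.  -0.3] Tz [-0.091  0.04   0.002]
need shift mm [ 2.2 44.5 10.7] turn deg [ 2.33 -2.33 -0.62]
```

Emit:
carry_out(motion=[0.002,0,0.011,2.3,-2.3,-0.6,0.3,0,0.02,0,0,0,0,0.3,0,0.015,0,0,0,0,0.3,0,0,0,0,0,0,0.3,0,0,0,0,0,0,0.3])

```text
t: 16.6
tool_pos: [0.6169, 0.0734, 0.1199]
orientation: [-1.352, 0.972, -0.959]
force: [-0.3, 0.3, -0.0]
opening: 0.0606
```

```bash
python3 - <<'E'
from go import *
goto([*C,.118],18.9)
E
```

```text
t 16.6 pos [0.6169 0.0734 0.1199] psi 18.76 q [ 0.04  0.28  1.54  0.    1.33 -0.29] open 0.0606 F [-0.3  0.3 -0. ] Tz [-0.025  0.017  0.03 ]
need shift mm [0.5 1.8 1. ] turn deg [ 0.51 -0.14 -0.16]
```

Emit:
carry_out(motion=[0,0.001,0.001,0,0,0,0.3,0,0,0,0,0,0,-0.6,0,0,0,0,0,0,-0.6,0,0,0,0,0,0,-0.6,0,0,0,0,0,0,-0.6], squeeze=8)

```text
t: 17.1
tool_pos: [0.6185, 0.0737, 0.1207]
orientation: [-1.352, 0.971, -0.96]
force: [0.1, -0.0, -3.3]
opening: 0.0363
```

```bash
python3 - <<'E'
from go import *
goto([*C,.118],78.9)
E
```

```text
t 17.1 pos [0.6185 0.0737 0.1207] psi 18.76 q [ 0.04  0.28  1.54 -0.    1.33 -0.29] open 0.0363 F [ 0.1 -0.  -3.3] Tz [-0.037  0.014 -0.028]
need shift mm [ 0.3  2.7 -0.6] turn deg [  0.35 -60.14  -0.36]
```

Emit:
carry_out(motion=[0,0,0,0,-4,0,-0.6,0,0,0,0,-6,0,-0.6,0,0,0,0,-6,0,-0.6,0,0,0,0,-6,0,-0.6,0,0,0,0,-6,0,-0.6])

```text
t: 17.6
tool_pos: [0.6181, 0.0734, 0.1207]
orientation: [-1.496, 0.585, -0.572]
force: [-0.2, -1.3, -0.6]
opening: 0.0358
```

Emit:
carry_out(motion=[0,0,0,0,-6,0,-0.6,0,0,0,0,-6,0,-0.6,0,0,0,0,-6,0,-0.6,0,0,0,0,-6,0,-0.6,0,0,0,0,0,0,-0.6])

```text
t: 18.1
tool_pos: [0.6179, 0.073, 0.1207]
orientation: [-1.56, 0.243, -0.229]
force: [0.6, 0.3, -2.0]
opening: 0.0354
```

```bash
python3 - <<'E'
from go import *
goto([*C,.118],78.9)
E
```

```text
t 18.1 pos [0.6179 0.073  0.1207] psi 72.78 q [ 0.04  0.28  1.54 -0.    1.34 -1.23] open 0.0354 F [ 0.6  0.3 -2. ] Tz [ 0.005 -0.107  0.125]
need shift mm [0.1 2.7 0.2] turn deg [ 0.19 -6.12 -0.49]
```

Emit:
carry_out(motion=[0,0,0,0,-3,0,-0.6,0,0,0,0,-2,0,-0.6,0,0,0,0,-1,0,-0.6,0,0,0,0,0,0,-0.6,0,0,0,0,0,0,-0.6])

```text
t: 18.6
tool_pos: [0.6179, 0.073, 0.1207]
orientation: [-1.567, 0.168, -0.155]
force: [-0.8, 0.3, -0.8]
opening: 0.0358
```

```bash
python3 - <<'E'
from go import *
goto([*C,.118],78.9)
im=imaging.read_camera('wrist'); cv2.imwrite('pics/w9.png',im)
E
```

```text
t 18.6 pos [0.6179 0.073  0.1207] psi 78.21 q [ 0.04  0.28  1.54 -0.    1.33 -1.33] open 0.0358 F [-0.8  0.3 -0.8] Tz [-0.096 -0.059  0.043]
need shift mm [0.1 2.7 0.3] turn deg [ 0.17 -0.69 -0.48]
```

View pics/w9.png

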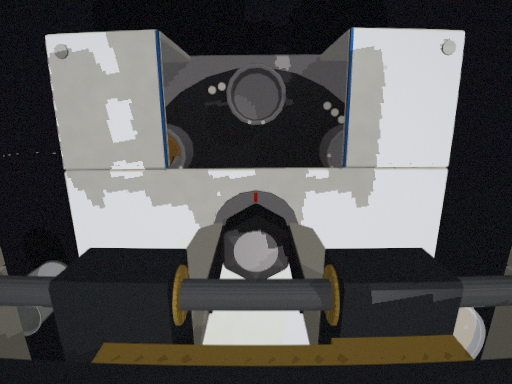

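Emit:
carry_out(motion=[0,0,0,0,-0.7,0,-0.6,0,0,0,0,0,0,0.3,0,0,0,0,0,0,0.3,0,-0.04,0,0,0,0,0.3,0,-0.05,0,0,0,0,0.3])

```text
t: 19.15
tool_pos: [0.6138, 0.073, 0.2037]
orientation: [-1.569, 0.172, -0.134]
force: [0.9, -1.0, 0.7]
opening: 0.0594
```

```bash
python3 - <<'E'
from go import *
goto([.4675,-.376,.2],78.9)
s,M,p=st()
# cup position from wrist
m=imaging.camera_model('wrist'); im=imaging.read_camera('wrist'); cv2.imwrite('pics/w10.png',im)
E
```

```text
t 19.15 pos [0.6138 0.073  0.2037] psi 78.85 q [ 0.04  0.22  1.45 -0.    1.5  -1.34] open 0.0594 F [ 0.9 -1.   0.7] Tz [-0.011 -0.042  0.006]
need shift mm [ -56.5    7.9 -468.7] turn deg [ 0.35 -0.06 -1.34]
```

View pics/w10.png

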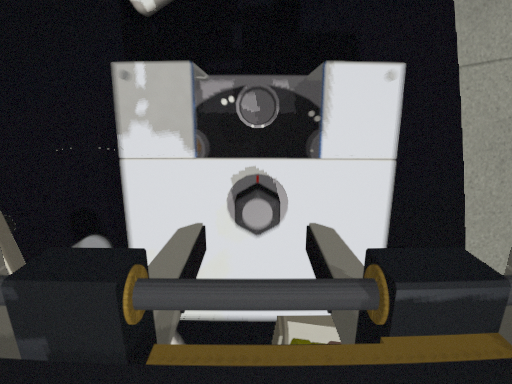

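Emit:
carry_out(motion=[-0.006,-0.004,-0.047,0,0,0,0.3,-0.006,-0.004,-0.047,0,0,0,0.3,-0.006,0,-0.047,0,0,0,0.3,-0.006,0,-0.047,0,0,0,0.3,-0.006,0,-0.047,0,0,0,0.3])

```text
t: 19.7
tool_pos: [0.5469, -0.1526, 0.2314]
orientation: [-1.567, 0.141, -0.149]
force: [0.4, -0.6, 0.2]
opening: 0.0604
```

Emit:
carry_out(motion=[-0.006,0,-0.047,0,0,0,0.3,-0.006,0,-0.047,0,0,0,0.3,-0.006,0,-0.047,0,0,0,0.3,-0.006,0,-0.047,0,0,0,0.3,0,0,0,0,0,0,0.3])

```text
t: 20.2
tool_pos: [0.4838, -0.3456, 0.2337]
orientation: [-1.571, 0.142, -0.158]
force: [-0.6, 0.3, 0.1]
opening: 0.0604
```

```bash
python3 - <<'E'
from cap import *
goto([.4675,-.376,.17],78.9)
cap('yel',[.4675,-.3756],'pics/w11.png')
E
```

```text
t 20.2 pos [ 0.4838 -0.3456  0.2337] psi 79.07 q [-0.71  0.11  1.52  0.    1.5  -2.09] open 0.0604 F [-0.6  0.3  0.1] Tz [ 0.064 -0.011  0.031]
need shift mm [-11.   63.8 -32.6] turn deg [0.27 0.17 0.61]
cap [224.8 169.2] 528 pred [226.7 168.9] world [ 0.4677 -0.378   0.06  ]
dq 0.047
```

View pics/w11.png

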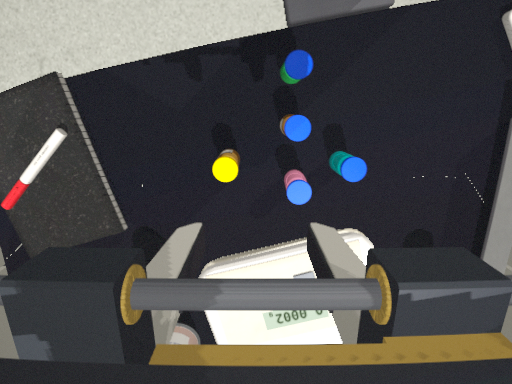

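Emit:
carry_out(motion=[-0.011,0.02,-0.032,0,0,0.6,0.3,0,0.035,0,0,0,0,0.3,0,0.035,0,0,0,0,0.3,0,0.02,0,0,0,0,0.3,0,0,0,0,0,0,0.3])

```text
t: 20.75
tool_pos: [0.4725, -0.3704, 0.1233]
orientation: [-1.57, 0.142, -0.153]
force: [-0.5, -0.0, -1.4]
opening: 0.0603
```

```bash
python3 - <<'E'
from go import *
goto([.4677,-.3765,.05],78.9)
E
```

```text
t 20.75 pos [ 0.4725 -0.3704  0.1233] psi 79.24 q [-0.75  0.2   1.62  0.    1.31 -2.13] open 0.0603 F [-0.5 -0.  -1.4] Tz [ 0.056  0.009 -0.01 ]
need shift mm [-4.1 73.3 -6.6] turn deg [0.22 0.34 0.41]
```

Emit:
carry_out(motion=[-0.004,0.01,-0.006,0,0,0.4,0.3,-0.001,0.025,0,0,0,0,0.3,-0.001,0.025,0,0,0,0,0.3,-0.001,0.012,0,0,0,0,0.3,0,0,0,0,0,0,0.3])

```text
t: 21.25
tool_pos: [0.4689, -0.3759, 0.0551]
orientation: [-1.575, 0.139, -0.149]
force: [-0.8, -0.0, -0.1]
opening: 0.0608
```

```bash
python3 - <<'E'
from go import *
goto([.4677,-.3765,.05],78.9)
E
```

```text
t 21.25 pos [ 0.4689 -0.3759  0.0551] psi 79.49 q [-0.76  0.28  1.66 -0.    1.19 -2.15] open 0.0608 F [-0.8 -0.  -0.1] Tz [ 0.039  0.025 -0.018]
need shift mm [-1.1  5.1 -0.7] turn deg [0.49 0.59 0.4 ]
```

Emit:
carry_out(motion=[-0.001,0.006,-0.001,0,0,0,0.3,0,0,0,0,0,0,-0.6,0,0,0,0,0,0,-0.6,0,0,0,0,0,0,-0.6,0,0,0,0,0,0,-0.6], squeeze=12)

```text
t: 21.75
tool_pos: [0.4703, -0.3791, 0.054]
orientation: [-1.58, 0.135, -0.153]
force: [0.2, -0.3, 0.5]
opening: 0.0327
```

Emit:
carry_out(motion=[0,0,0,0,0,0,-0.6,0,0,0,0,0,0,-0.6,0,0,0,0,0,0,-0.6,0,0,0,0,0,0,-0.6,0,-0.02,0,0,0,0,-0.6])

```text
t: 22.25
tool_pos: [0.4685, -0.3773, 0.0716]
orientation: [-1.577, 0.138, -0.15]
force: [-1.1, 0.6, -0.7]
opening: 0.0249
```

Emit:
carry_out(motion=[0,-0.05,0,0,0,0,-0.6,0,-0.05,0,0,0,0,-0.6,0,-0.04,0,0,0,0,-0.6,0,0,0,0,0,0,-0.6,0,0,0,0,0,0,-0.6])

```text
t: 22.75
tool_pos: [0.4671, -0.3753, 0.2174]
orientation: [-1.576, 0.138, -0.15]
force: [-0.3, 0.3, -1.2]
opening: 0.0256
```

```bash
python3 - <<'E'
from go import *
goto(loc((-.085,0),.2),78.9)
im=imaging.read_camera('wrist'); cv2.imwrite('pics/w12.png',im)
E
```

```text
t 22.75 pos [ 0.4671 -0.3753  0.2174] psi 79.51 q [-0.76  0.13  1.53 -0.    1.47 -2.15] open 0.0256 F [-0.3  0.3 -1.2] Tz [ 0.051  0.008 -0.026]
need shift mm [-18.4  12.8 469.5] turn deg [0.55 0.61 0.48]
```

View pics/w12.png

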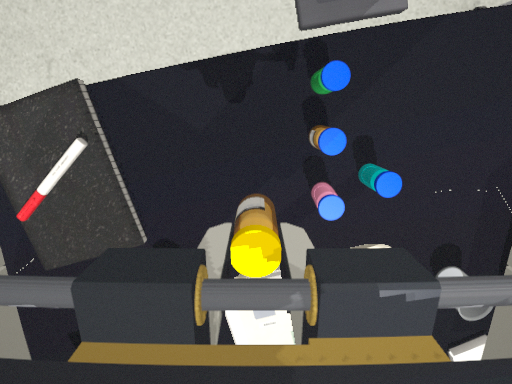

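Emit:
carry_out(motion=[-0.002,0,0.048,0,0,0,-0.6,-0.002,0,0.048,0,0,0,-0.6,-0.002,0,0.048,0,0,0,-0.6,-0.002,0,0.048,0,0,0,-0.6,-0.002,0,0.048,0,0,0,-0.6])

```text
t: 23.3
tool_pos: [0.4977, -0.1349, 0.2057]
orientation: [-1.573, 0.155, -0.15]
force: [0.4, 0.0, -1.6]
opening: 0.0252
```

Emit:
carry_out(motion=[-0.002,0,0.048,0,0,0,-0.6,-0.002,0,0.048,0,0,0,-0.6,-0.002,0,0.048,0,0,0,-0.6,-0.002,0,0.048,0,0,0,-0.6,0,0,0,0,0,0,-0.6])

```text
t: 23.8
tool_pos: [0.5214, 0.0686, 0.194]
orientation: [-1.571, 0.162, -0.135]
force: [0.4, -0.2, -0.1]
opening: 0.0253
```

```bash
python3 - <<'E'
from go import *
goto(loc((-.085,0),.14),78.9)
E
```

```text
t 23.8 pos [0.5214 0.0686 0.194 ] psi 79.17 q [ 0.04 -0.03  1.73 -0.    1.46 -1.35] open 0.0253 F [ 0.4 -0.2 -0.1] Tz [-0.035  0.002  0.029]
need shift mm [ 9.9 53.6 23.4] turn deg [ 0.43  0.27 -0.96]
```

Emit:
carry_out(motion=[0.01,0,0.023,0.4,0.3,-0.9,-0.6,0,0.02,0,0,0,0,-0.6,0,0.02,0,0,0,0,-0.6,0,0.015,0,0,0,0,-0.6,0,0,0,0,0,0,-0.6])

```text
t: 24.3
tool_pos: [0.531, 0.0896, 0.1283]
orientation: [-1.569, 0.159, -0.139]
force: [-1.2, -0.2, 0.2]
opening: 0.0251
```

```bash
python3 - <<'E'
from go import *
goto(loc((-.085,0),.072),78.9)
m=imaging.camera_model('wrist')
im=imaging.read_camera('wrist'); cv2.imwrite('pics/w13.png',im)
print(proj(m,[loc((-.085,0),.044)]).round(1))
E
```

```text
t 24.3 pos [0.531  0.0896 0.1283] psi 79.13 q [ 0.07  0.06  1.77 -0.    1.33 -1.31] open 0.0251 F [-1.2 -0.2  0.2] Tz [ 0.02   0.025 -0.004]
need shift mm [ 4.2 56.3  0.9] turn deg [ 0.28  0.23 -0.7 ]
[[258.  209.8]]
```

View pics/w13.png

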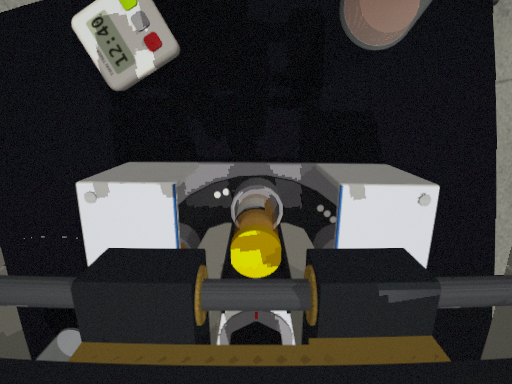

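Two-pip cup in the mouth at (256,208), aligned. Descend.

Emit:
carry_out(motion=[0.003,0.012,0.001,0,0,-0.7,-0.6,-0.001,0.015,0,0,0,0,-0.6,-0.001,0.01,0,0,0,0,-0.6,0,0,0,0,0,0,-0.6,0,0,0,0,0,0,-0.6])

```text
t: 24.85
tool_pos: [0.5339, 0.0884, 0.0923]
orientation: [-1.57, 0.148, -0.153]
force: [1.0, 0.6, 0.4]
opening: 0.0255
```

```bash
python3 - <<'E'
from go import *
goto(loc((-.085,0),.072),78.9)
E
```

```text
t 24.85 pos [0.5339 0.0884 0.0923] psi 79.01 q [ 0.07  0.09  1.81 -0.01  1.24 -1.3 ] open 0.0255 F [1.  0.6 0.4] Tz [ 0.064 -0.228 -0.017]
need shift mm [ 0.4 20.3  1.3] turn deg [0.25 0.11 0.2 ]
```

Emit:
carry_out(motion=[0,0.004,0.001,0,0,0,-0.6,0,0,0,0,0,0,-0.6,0,0,0,0,0,0,-0.6,0,0,0,0,0,0,-0.6,0,0,0,0,0,0,-0.6])

```text
t: 25.35
tool_pos: [0.5347, 0.0896, 0.0897]
orientation: [-1.57, 0.147, -0.154]
force: [-0.0, 0.3, -0.3]
opening: 0.0254
```

```bash
python3 - <<'E'
from go import *
goto(loc((-.085,0),.072),78.9)
im=imaging.read_camera('wrist'); cv2.imwrite('pics/w14.png',im)
E
```

```text
t 25.35 pos [0.5347 0.0896 0.0897] psi 79.02 q [ 0.07  0.1   1.81 -0.01  1.24 -1.3 ] open 0.0254 F [-0.   0.3 -0.3] Tz [ 0.016  0.037 -0.025]
need shift mm [-0.2 17.7  0.1] turn deg [0.23 0.12 0.26]
```

View pics/w14.png

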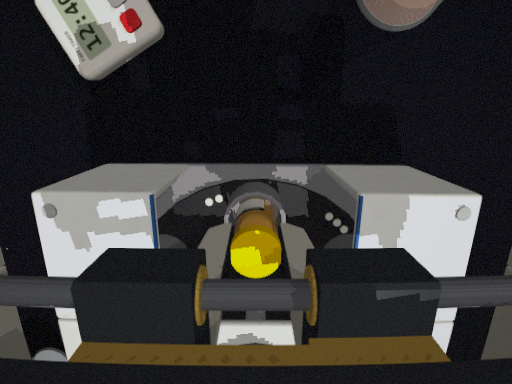

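Clear. Continue down.

Emit:
carry_out(motion=[0,0.006,0,0,0,0,-0.6,-0.001,0.006,0,0,0,0,-0.6,0,0.004,0,0,0,0,-0.6,0,0,0,0,0,0,-0.6,0,0,0,0,0,0,-0.6])

```text
t: 25.9
tool_pos: [0.5341, 0.0896, 0.0723]
orientation: [-1.57, 0.146, -0.155]
force: [0.7, -0.4, 1.5]
opening: 0.0256
```

```bash
python3 - <<'E'
from go import *
goto(loc((-.085,0),.072),78.9)
E
```

```text
t 25.9 pos [0.5341 0.0896 0.0723] psi 79.02 q [ 0.08  0.11  1.82 -0.01  1.2  -1.3 ] open 0.0256 F [ 0.7 -0.4  1.5] Tz [-0.049 -0.131  0.02 ]
need shift mm [0.5 0.3 0. ] turn deg [0.23 0.12 0.32]
```

Emit:
carry_out(motion=[0,0.003,0,0,0,0,-0.6,0,0,0,0,0,0,-0.6,0,0,0,0,0,0,-0.6,0,0,0,0,0,0,-0.6,0,0,0,0,0,0,-0.6])

```text
t: 26.4
tool_pos: [0.5361, 0.0898, 0.0719]
orientation: [-1.569, 0.143, -0.158]
force: [-0.0, -0.0, -0.8]
opening: 0.0253
```

```bash
python3 - <<'E'
from go import *
goto(loc((-.085,0),.072),78.9)
E
```

```text
t 26.4 pos [0.5361 0.0898 0.0719] psi 79.02 q [ 0.08  0.12  1.82 -0.01  1.2  -1.3 ] open 0.0253 F [-0.  -0.  -0.8] Tz [-0.021  0.042 -0.047]
need shift mm [-1.4 -0.1 -0.5] turn deg [0.16 0.12 0.54]
```

Emit:
carry_out(motion=[-0.001,0.004,0,0,0,0.4,-0.6,0,0,0,0,0,0,-0.6,0,0,0,0,0,0,-0.6,0,0,0,0,0,0,-0.6,0,0,0,0,0,0,-0.6])

```text
t: 26.9
tool_pos: [0.5364, 0.0901, 0.0693]
orientation: [-1.568, 0.147, -0.154]
force: [0.3, 0.7, 2.7]
opening: 0.0256
```

```bash
python3 - <<'E'
from go import *
goto(loc((-.085,0),.072),78.9)
E
```

```text
t 26.9 pos [0.5364 0.0901 0.0693] psi 79.02 q [ 0.07  0.13  1.81 -0.    1.2  -1.3 ] open 0.0256 F [0.3 0.7 2.7] Tz [ 0.019 -0.003 -0.01 ]
need shift mm [-1.6 -2.7 -0.9] turn deg [0.12 0.12 0.25]
```

Contact on the floor (2.7 N, same height as red). Release, rise.

Emit:
carry_out(motion=[0,0,0,0,0,0,0.05,0,0,0,0,0,0,0.05,0,0,0,0,0,0,0.05,0,-0.03,0,0,0,0,0.05,0,-0.05,0,0,0,0,0.05])

```text
t: 27.4
tool_pos: [0.5295, 0.0898, 0.1416]
orientation: [-1.571, 0.161, -0.14]
force: [-0.1, 0.2, 1.0]
opening: 0.0486
```

Emit:
carry_out(motion=[0,-0.05,0,0,0,0,0.3,0.045,-0.01,0,0,0,0,0.3,0.043,0,0,0,0,0,0.3,0,0,0,0,0,0,0.3,0,0,0,0,0,0,0.3])

```text
t: 27.9
tool_pos: [0.6223, 0.0734, 0.2132]
orientation: [-1.569, 0.149, -0.15]
force: [-0.4, -0.1, -0.1]
opening: 0.0606
```

```bash
python3 - <<'E'
from go import *
goto([*C,.118],18.9)
m=imaging.camera_model('wrist')
im=imaging.read_camera('wrist'); cv2.imwrite('pics/w15.png',im)
print(proj(m,[loc((-.085,0),.08),[*C,.118]]).round(1))
E
```

```text
t 27.9 pos [0.6223 0.0734 0.2132] psi 79.07 q [ 0.04  0.21  1.44 -0.    1.49 -1.34] open 0.0606 F [-0.4 -0.1 -0.1] Tz [-0.009  0.011 -0.046]
need shift mm [-4.3 95.2 -0.7] turn deg [ 0.13 60.17  0.15]
[[256.4  91.2]
 [255.9 195.5]]
```

View pics/w15.png

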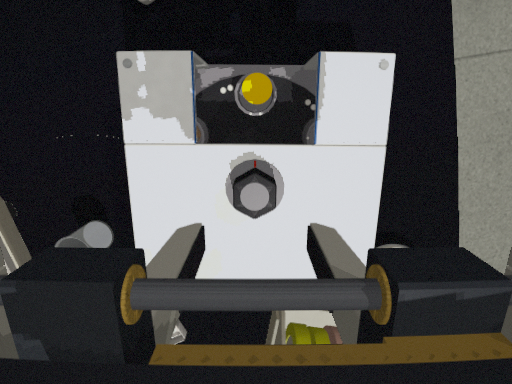

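Emit:
carry_out(motion=[-0.004,0,0,0,8,0,0.3,0,0,0,0,8,0,0.3,0,0,0,0,8,0,0.3,0,0,0,0,8,0,0.3,0,0,0,0,8,0,0.3])

```text
t: 28.45
tool_pos: [0.6118, 0.0754, 0.2107]
orientation: [-1.457, 0.714, -0.709]
force: [-0.5, 0.3, 0.7]
opening: 0.0605
```

Emit:
carry_out(motion=[0,0.02,0,0,8,0,0.3,0,0.02,0,0,8,0,0.3,0,0.01,0,0,3,0,0.3,0,0,0,0,0,0,0.3,0,0,0,0,0,0,0.3])

```text
t: 28.95
tool_pos: [0.606, 0.077, 0.1594]
orientation: [-1.348, 0.979, -0.973]
force: [-0.6, 0.1, -0.1]
opening: 0.0603
```

```bash
python3 - <<'E'
from go import *
goto([*C,.118],18.9)
E
```

```text
t 28.95 pos [0.606  0.077  0.1594] psi 17.97 q [ 0.04  0.21  1.54 -0.    1.4  -0.27] open 0.0603 F [-0.6  0.1 -0.1] Tz [-0.042  0.07  -0.043]
need shift mm [ 7.2 41.4 10.5] turn deg [ 0.44 -0.93  0.05]
```

Emit:
carry_out(motion=[0.007,0,0.01,0.4,-0.9,0,0.3,0,0.02,0,0,0,0,0.3,0,0.018,0,0,0,0,0.3,0,0,0,0,0,0,0.3,0,0,0,0,0,0,0.3])

```text
t: 29.45
tool_pos: [0.6228, 0.0727, 0.1264]
orientation: [-1.346, 0.948, -0.961]
force: [0.7, 0.5, 0.8]
opening: 0.0601
```

```bash
python3 - <<'E'
from go import *
goto([*C,.118],18.9)
E
```

```text
t 29.45 pos [0.6228 0.0727 0.1264] psi 19.47 q [ 0.03  0.27  1.54 -0.    1.33 -0.3 ] open 0.0601 F [0.7 0.5 0.8] Tz [-0.061  0.036 -0.013]
need shift mm [-2.1  8.3 -4.5] turn deg [-0.52  0.57  0.21]
```

Emit:
carry_out(motion=[-0.002,0.007,-0.005,-0.4,0.5,0,0.3,0,0,0,0,0,0,0.3,0,0,0,0,0,0,-0.6,0,0,0,0,0,0,-0.6,0,0,0,0,0,0,-0.6], squeeze=8)

```text
t: 29.95
tool_pos: [0.6193, 0.0729, 0.1228]
orientation: [-1.346, 0.955, -0.968]
force: [0.7, -0.4, -0.3]
opening: 0.0412
```

Emit:
carry_out(motion=[0,0,0,0,0,0,-0.6,0,0,0,0,0,0,-0.6,0,0,0,0,0,0,-0.6,0,0,0,0,-4,0,-0.6,0,0,0,0,-5,0,-0.6])

```text
t: 30.45
tool_pos: [0.6187, 0.0727, 0.1228]
orientation: [-1.402, 0.834, -0.845]
force: [-1.1, -1.5, 0.2]
opening: 0.0357
```

```bash
python3 - <<'E'
from go import *
goto([*C,.118],78.9)
E
```

```text
t 30.45 pos [0.6187 0.0727 0.1228] psi 28.18 q [ 0.04  0.26  1.55 -0.    1.32 -0.45] open 0.0357 F [-1.1 -1.5  0.2] Tz [-0.063  0.184 -0.027]
need shift mm [-0.8  4.8 -0.4] turn deg [ -0.08 -50.72   0.41]
```

Emit:
carry_out(motion=[0,0,0,0,-6,0,-0.6,0,0,0,0,-6,0,-0.6,0,0,0,0,-6,0,-0.6,0,0,0,0,-6,0,-0.6,0,0,0,0,-6,0,-0.6])

```text
t: 30.95
tool_pos: [0.6187, 0.0727, 0.1228]
orientation: [-1.531, 0.414, -0.424]
force: [-0.7, -0.1, 0.3]
opening: 0.0357
```

Emit:
carry_out(motion=[0,0,0,0,-5,0,-0.6,0,0,0,0,-3,0,-0.6,0,0,0,0,-2,0,-0.6,0,0,0,0,-2,0,-0.6,0,0,0,0,-1,0,-0.6])

```text
t: 31.45
tool_pos: [0.6188, 0.0727, 0.1227]
orientation: [-1.56, 0.226, -0.236]
force: [-0.4, -0.6, 0.1]
opening: 0.0358
```

```bash
python3 - <<'E'
from go import *
goto([*C,.118],78.9)
E
```

```text
t 31.45 pos [0.6188 0.0727 0.1227] psi 73.11 q [ 0.04  0.26  1.55 -0.    1.32 -1.24] open 0.0358 F [-0.4 -0.6  0.1] Tz [ 0.065  0.119 -0.118]
need shift mm [-0.9  4.7  0.2] turn deg [ 0.04 -5.79  0.38]
```

Emit:
carry_out(motion=[0,0,0,0,-2,0,-0.6,0,0,0,0,-1,0,-0.6,0,0,0,0,-1,0,-0.6,0,0,0,0,-0.7,0,-0.6,0,0,0,0,-0.5,0,-0.6])

```text
t: 31.95
tool_pos: [0.6188, 0.0728, 0.1227]
orientation: [-1.566, 0.153, -0.163]
force: [-1.0, -0.6, 0.9]
opening: 0.0358
```

```bash
python3 - <<'E'
from go import *
goto([*C,.118],78.9)
E
```

```text
t 31.95 pos [0.6188 0.0728 0.1227] psi 78.48 q [ 0.04  0.26  1.55 -0.    1.32 -1.33] open 0.0358 F [-1.  -0.6  0.9] Tz [ 0.087  0.123 -0.023]
need shift mm [-0.9  4.7  0.3] turn deg [ 0.04 -0.42  0.37]
```

Emit:
carry_out(motion=[0,0,0,0,-0.5,0,-0.6,0,0,0,0,-0.3,0,-0.6,0,0,0,0,-0.3,0,-0.6,0,0,0,0,0,0,-0.6,0,0,0,0,0,0,-0.6])

```text
t: 32.45
tool_pos: [0.6188, 0.0727, 0.1228]
orientation: [-1.567, 0.137, -0.147]
force: [-1.0, -0.5, 0.0]
opening: 0.036
```

```bash
python3 - <<'E'
from go import *
goto([*C,.118],78.9)
im=imaging.read_camera('wrist'); cv2.imwrite('pics/w16.png',im)
E
```

```text
t 32.45 pos [0.6188 0.0727 0.1228] psi 79.62 q [ 0.04  0.26  1.55 -0.    1.32 -1.35] open 0.036 F [-1.  -0.5  0. ] Tz [ 0.02   0.175 -0.292]
need shift mm [-1.   4.8  0.3] turn deg [0.04 0.72 0.38]
```

View pics/w16.png

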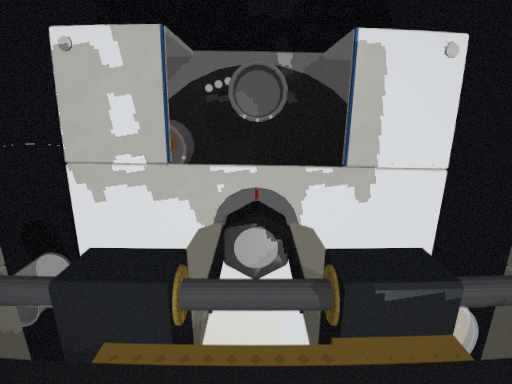

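Emit:
carry_out(motion=[0,0,0,0,0.5,0,0.3,0,0,0,0,0,0,0.3,0,-0.04,0,0,0,0,0.3,0,-0.05,0,0,0,0,0.3,0,-0.02,0,0,0,0,0.3])

```text
t: 33.0
tool_pos: [0.6152, 0.0731, 0.2303]
orientation: [-1.568, 0.152, -0.147]
force: [0.2, -0.1, 1.4]
opening: 0.0601
```

```bash
python3 - <<'E'
from go import *
goto([.4386,-.295,.23],78.9)
E
```

```text
t 33.0 pos [0.6152 0.0731 0.2303] psi 79.12 q [ 0.04  0.19  1.44 -0.    1.52 -1.34] open 0.0601 F [ 0.2 -0.1  1.4] Tz [ 0.094  0.007 -0.027]
need shift mm [-103.9    1.7 -394.8] turn deg [ 0.17  0.22 -0.16]
```

Emit:
carry_out(motion=[-0.0125,0,-0.047,0,0,0,0.3,-0.0125,0,-0.047,0,0,0,0.3,-0.0125,0,-0.047,0,0,0,0.3,-0.0125,0,-0.047,0,0,0,0.3,-0.0125,0,-0.047,0,0,0,0.3])

```text
t: 33.5
tool_pos: [0.5123, -0.1469, 0.2375]
orientation: [-1.568, 0.132, -0.149]
force: [0.8, -0.4, 0.4]
opening: 0.0605
```

Emit:
carry_out(motion=[-0.0125,0,-0.047,0,0,0,0.3,-0.0125,0,-0.047,0,0,0,0.3,-0.01,0,-0.038,0,0,0,0.3,0,0,0,0,0,0,0.1,0,0,0,0,0,0,0.1])

```text
t: 34.0
tool_pos: [0.4491, -0.2799, 0.2388]
orientation: [-1.571, 0.134, -0.156]
force: [0.7, -0.2, -1.0]
opening: 0.0523
```

```bash
python3 - <<'E'
from cap import *
goto([.4386,-.295,.15],78.9)
cap('blu',[.4382,-.2937],'pics/w17.png')
E
```

```text
t 34.0 pos [ 0.4491 -0.2799  0.2388] psi 79.39 q [-0.66 -0.08  1.7   0.    1.51 -2.04] open 0.0523 F [ 0.7 -0.2 -1. ] Tz [ 0.006  0.035 -0.002]
need shift mm [ -8.9  88.8 -16.4] turn deg [0.22 0.49 0.83]
cap [239.7 111.1] 575 pred [242.7 169.3] world [ 0.3775 -0.285   0.06  ]
cap [241.  170.1] 506 pred [242.7 169.3] world [ 0.4391 -0.2959  0.06  ]
cap [244.9 228.7] 447 pred [242.7 169.3] world [ 0.5075 -0.305   0.06  ]
dq 0.035
```

View pics/w17.png

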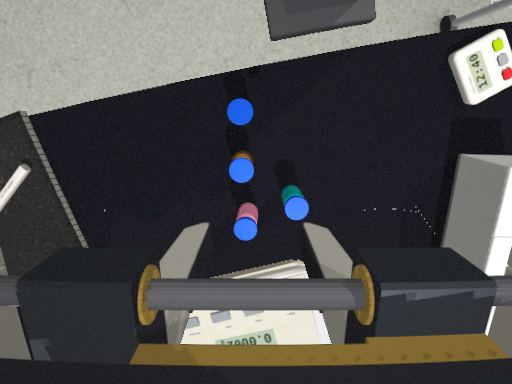

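Emit:
carry_out(motion=[-0.009,0.015,-0.016,0,0.3,0.8,0.1,0,0.035,0,0,0,0,0.1,0,0.035,0,0,0,0,0.1,0,0.015,0,0,0,0,0.1,0,0,0,0,0,0,0.1])

```text
t: 34.55
tool_pos: [0.443, -0.2891, 0.1378]
orientation: [-1.572, 0.138, -0.145]
force: [-0.7, -0.7, -0.0]
opening: 0.051
```

```bash
python3 - <<'E'
from cap import *
goto([.4387,-.295,.05],78.9)
E
```

```text
t 34.55 pos [ 0.443  -0.2891  0.1378] psi 79.66 q [-0.67  0.    1.81 -0.    1.32 -2.06] open 0.051 F [-0.7 -0.7 -0. ] Tz [0.06  0.008 0.01 ]
need shift mm [-3.6 87.8 -6.1] turn deg [0.3  0.76 0.29]
```

Emit:
carry_out(motion=[-0.004,0.01,-0.006,0,0.7,0.3,0.1,-0.001,0.025,0,0,0,0,0.1,-0.001,0.025,0,0,0,0,0.1,-0.001,0.015,0,0,0,0,0.1,0,0,0,0,0,0,0.1])

```text
t: 35.05
tool_pos: [0.4392, -0.2941, 0.0647]
orientation: [-1.575, 0.145, -0.153]
force: [-0.4, -0.7, -0.1]
opening: 0.0511
```

```bash
python3 - <<'E'
from cap import *
goto([.4387,-.295,.05],78.9)
E
```

```text
t 35.05 pos [ 0.4392 -0.2941  0.0647] psi 79.17 q [-0.68  0.09  1.86 -0.01  1.18 -2.06] open 0.0511 F [-0.4 -0.7 -0.1] Tz [-0.028  0.017  0.02 ]
need shift mm [-0.4 14.7 -0.9] turn deg [0.51 0.27 0.35]
```

Emit:
carry_out(motion=[-0.001,0.008,-0.001,0,0,0,0.1,-0.001,0.006,0,0,0,0,0.1,0,0,0,0,0,0,0.1,0,0,0,0,0,0,-0.6,0,0,0,0,0,0,-0.6], squeeze=12)

```text
t: 35.55
tool_pos: [0.4396, -0.2966, 0.054]
orientation: [-1.579, 0.141, -0.156]
force: [0.2, -0.6, -0.3]
opening: 0.0396
```

Emit:
carry_out(motion=[0,0,0,0,0,0,-0.6,0,0,0,0,0,0,-0.6,0,0,0,0,0,0,-0.6,0,0,0,0,0,0,-0.6,0,0,0,0,0,0,-0.6])

```text
t: 36.05
tool_pos: [0.4402, -0.2972, 0.0552]
orientation: [-1.58, 0.139, -0.158]
force: [-0.2, -0.1, -0.2]
opening: 0.0254
```

```bash
python3 - <<'E'
from cap import *
goto([.4387,-.295,.05],78.9)
E
```

```text
t 36.05 pos [ 0.4402 -0.2972  0.0552] psi 79.18 q [-0.69  0.1   1.87 -0.01  1.15 -2.07] open 0.0254 F [-0.2 -0.1 -0.2] Tz [ 0.046 -0.025  0.033]
need shift mm [-2.   5.2  1.9] turn deg [0.74 0.28 0.75]
```

Emit:
carry_out(motion=[0,-0.03,0,0,0,0,-0.6,0,-0.05,0,0,0,0,-0.6,0,-0.05,0,0,0,0,-0.6,0,-0.035,0,0,0,0,-0.6,0,0,0,0,0,0,-0.6])

```text
t: 36.55
tool_pos: [0.4365, -0.2931, 0.2234]
orientation: [-1.576, 0.144, -0.153]
force: [0.1, -1.0, 0.6]
opening: 0.0254
```

```bash
python3 - <<'E'
from go import *
goto(loc((-.085,0),.2),78.9)
im=imaging.read_camera('wrist'); cv2.imwrite('pics/w18.png',im)
E
```

```text
t 36.55 pos [ 0.4365 -0.2931  0.2234] psi 79.18 q [-0.69 -0.07  1.72 -0.01  1.48 -2.07] open 0.0254 F [ 0.1 -1.   0.6] Tz [ 0.058 -0.04   0.021]
need shift mm [ 24.3  19.8 394.4] turn deg [0.56 0.28 0.41]
```

View pics/w18.png

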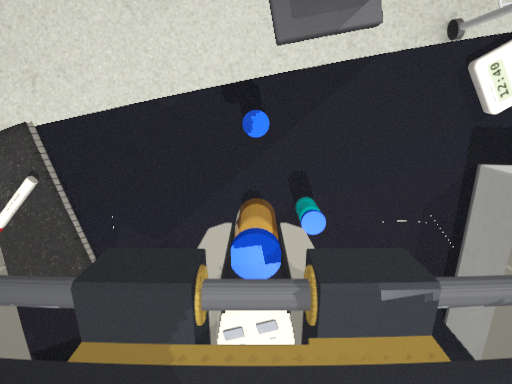

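Emit:
carry_out(motion=[0.003,0,0.048,0,0,0,-0.6,0.003,0,0.048,0,0,0,-0.6,0.003,0,0.048,0,0,0,-0.6,0.003,0,0.048,0,0,0,-0.6,0.003,0,0.048,0,0,0,-0.6])

```text
t: 37.1
tool_pos: [0.4937, -0.0577, 0.2114]
orientation: [-1.574, 0.161, -0.155]
force: [0.0, -0.0, -0.7]
opening: 0.0255
```

Emit:
carry_out(motion=[0.003,0,0.048,0,0,0,-0.6,0.003,0,0.048,0,0,0,-0.6,0.003,0,0.04,0,0,0,-0.6,0,0,0,0,0,0,-0.6,0,0,0,0,0,0,-0.6])

```text
t: 37.6
tool_pos: [0.5256, 0.0856, 0.1996]
orientation: [-1.575, 0.166, -0.138]
force: [0.5, -0.6, -1.1]
opening: 0.0251
```

```bash
python3 - <<'E'
from go import *
goto(loc((-.085,0),.13),78.9)
E
```

```text
t 37.6 pos [0.5256 0.0856 0.1996] psi 78.91 q [ 0.07 -0.01  1.71 -0.01  1.47 -1.31] open 0.0251 F [ 0.5 -0.6 -1.1] Tz [ 0.033  0.031 -0.009]
need shift mm [ 9.2 69.4  6.4] turn deg [ 0.62  0.01 -0.94]
```

Emit:
carry_out(motion=[0.009,0.01,0.006,0.6,0,-0.9,-0.6,0,0.025,0,0,0,0,-0.6,0,0.025,0,0,0,0,-0.6,0,0.01,0,0,0,0,-0.6,0,0,0,0,0,0,-0.6])

```text
t: 38.1
tool_pos: [0.5329, 0.0843, 0.1232]
orientation: [-1.568, 0.16, -0.151]
force: [-0.4, 0.4, -1.0]
opening: 0.0254
```

```bash
python3 - <<'E'
from go import *
goto(loc((-.085,0),.07),78.9)
m=imaging.camera_model('wrist')
im=imaging.read_camera('wrist'); cv2.imwrite('pics/w19.png',im)
print(proj(m,[loc((-.085,0),.044)]).round(1))
E
```

```text
t 38.1 pos [0.5329 0.0843 0.1232] psi 78.64 q [ 0.06  0.06  1.78 -0.    1.31 -1.31] open 0.0254 F [-0.4  0.4 -1. ] Tz [ 0.032 -0.007  0.007]
need shift mm [ 0.9 53.2  5.7] turn deg [ 0.17 -0.26 -0.32]
[[264.1 207.7]]
```

View pics/w19.png

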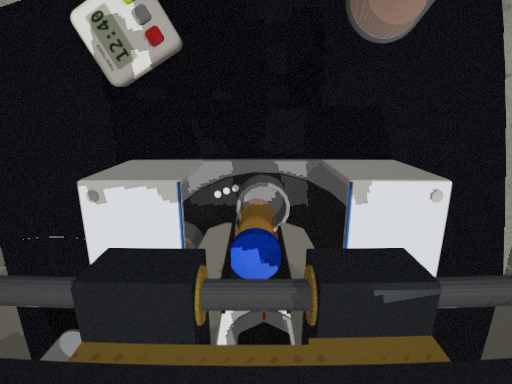

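Three-pip cup at (263,203); shift 6 mm along tool z, then descend.

Emit:
carry_out(motion=[0.001,0,0.006,0,0,-0.3,-0.6,0,0.012,0,0,0,0,-0.6,-0.001,0.012,0,0,0,0,-0.6,0,0,0,0,0,0,-0.6,0,0,0,0,0,0,-0.6])

```text
t: 38.65
tool_pos: [0.5369, 0.0901, 0.1016]
orientation: [-1.567, 0.152, -0.161]
force: [0.1, 1.2, 0.1]
opening: 0.0254
```

```bash
python3 - <<'E'
from go import *
goto(loc((-.085,0),.07),78.9)
E
```

```text
t 38.65 pos [0.5369 0.0901 0.1016] psi 78.59 q [ 0.07  0.08  1.79 -0.    1.26 -1.3 ] open 0.0254 F [0.1 1.2 0.1] Tz [0.019 0.006 0.017]
need shift mm [-2.3 31.6 -0.9] turn deg [ 0.08 -0.31  0.36]
```

Emit:
carry_out(motion=[-0.002,0.005,-0.001,0,0,0.3,-0.6,-0.001,0.008,0,0,0,0,-0.6,0,0.008,0,0,0,0,-0.6,0,0,0,0,0,0,-0.6,0,0,0,0,0,0,-0.6])

```text
t: 39.15
tool_pos: [0.5335, 0.0896, 0.0789]
orientation: [-1.567, 0.156, -0.157]
force: [0.1, 0.0, 0.4]
opening: 0.0254
```

```bash
python3 - <<'E'
from go import *
goto(loc((-.085,0),.07),78.9)
E
```

```text
t 39.15 pos [0.5335 0.0896 0.0789] psi 78.6 q [ 0.07  0.11  1.81 -0.    1.22 -1.3 ] open 0.0254 F [0.1 0.  0.4] Tz [ 0.057 -0.001 -0.019]
need shift mm [1.1 8.9 0.2] turn deg [ 0.09 -0.3   0.03]
```

Emit:
carry_out(motion=[0,0.004,0,0,0,0,-0.6,0,0.003,0,0,0,0,-0.6,0,0,0,0,0,0,-0.6,0,0,0,0,0,0,-0.6,0,0,0,0,0,0,-0.6])

```text
t: 39.65
tool_pos: [0.5348, 0.0899, 0.0727]
orientation: [-1.566, 0.154, -0.159]
force: [-0.2, 0.4, 1.1]
opening: 0.0254
```

Emit:
carry_out(motion=[-0.001,0.004,0,0,0,0,-0.6,0,0,0,0,0,0,-0.6,0,0,0,0,0,0,-0.6,0,0,0,0,0,0,-0.6,0,0,0,0,0,0,-0.6])

```text
t: 40.15
tool_pos: [0.5359, 0.0902, 0.0709]
orientation: [-1.565, 0.15, -0.162]
force: [0.2, -0.1, -0.1]
opening: 0.0252
```

```bash
python3 - <<'E'
from go import *
goto(loc((-.085,0),.07),78.9)
E
```

```text
t 40.15 pos [0.5359 0.0902 0.0709] psi 78.61 q [ 0.07  0.12  1.82 -0.    1.2  -1.3 ] open 0.0252 F [ 0.2 -0.1 -0.1] Tz [-0.011 -0.031  0.016]
need shift mm [-1.1  0.9 -0.9] turn deg [-0.03 -0.29  0.44]
```

Emit:
carry_out(motion=[-0.001,0.004,0,0,0,0.4,-0.6,0,0,0,0,0,0,-0.6,0,0,0,0,0,0,-0.6,0,0,0,0,0,0,-0.6,0,0,0,0,0,0,-0.6])

```text
t: 40.65
tool_pos: [0.5366, 0.0904, 0.0686]
orientation: [-1.564, 0.153, -0.159]
force: [-0.5, -0.0, 3.1]
opening: 0.0254
```

```bash
python3 - <<'E'
from go import *
goto(loc((-.085,0),.07),78.9)
E
```

```text
t 40.65 pos [0.5366 0.0904 0.0686] psi 78.61 q [ 0.07  0.13  1.81  0.    1.2  -1.3 ] open 0.0254 F [-0.5 -0.   3.1] Tz [ 0.019 -0.023 -0.047]
need shift mm [-1.8 -1.4 -1.2] turn deg [-0.08 -0.29  0.2 ]
```

Floor contact again. Release and clear, then check.

Emit:
carry_out(motion=[0,0,0,0,0,0,0.05,0,0,0,0,0,0,0.05,0,0,0,0,0,0,0.05,0,-0.03,0,0,0,0,0.05,0,-0.05,0,0,0,0,0.05])

```text
t: 41.15
tool_pos: [0.5296, 0.0899, 0.1408]
orientation: [-1.567, 0.167, -0.146]
force: [1.5, 0.5, 0.3]
opening: 0.0484
```

Emit:
carry_out(motion=[0,-0.05,0,0,0,0,0.3,0.03,-0.02,0,0,0,0,0.3,0.03,0,0,0,0,0,0.3,0.03,0,0,0,0,0,0.3,0,0,0,0,0,0,0.3])

```text
t: 41.65
tool_pos: [0.6245, 0.0721, 0.2225]
orientation: [-1.565, 0.155, -0.155]
force: [-1.4, 0.7, -0.1]
opening: 0.0605
```

```bash
python3 - <<'E'
from go import *
goto([*C,.118],78.9)
im=imaging.read_camera('wrist'); cv2.imwrite('pics/w20.png',im)
m=imaging.camera_model('wrist');print(proj(m,[loc((-.085,0),.08)]).round(1))
im=imaging.read_camera('side'); cv2.imwrite('pics/s20.png',cv2.resize(im[150:270,170:320],None,fx=5,fy=5,interpolation=cv2.INTER_CUBIC))
E
```

```text
t 41.65 pos [0.6245 0.0721 0.2225] psi 78.67 q [ 0.03  0.21  1.42  0.    1.51 -1.34] open 0.0605 F [-1.4  0.7 -0.1] Tz [-0.011  0.059 -0.021]
need shift mm [ -6.6 104.5  -0.2] turn deg [ 0.   -0.23 -0.01]
[[255.8  91.1]]
```

View pics/w20.png

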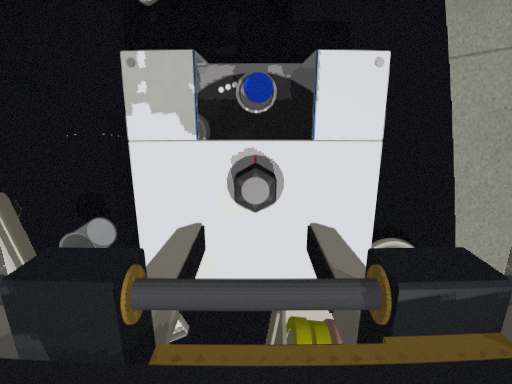

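View pics/s20.png

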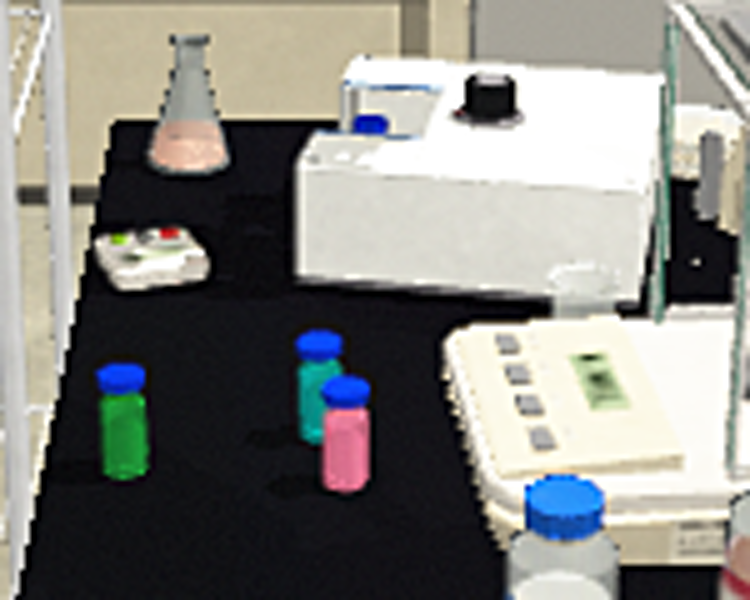

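```bash
python3 -c "
from go import *
print(robot.close_job(), robot.read_state()['t'])"
```

```text
the job is handed in; nothing more can be done
the job is handed in; nothing more can be done
```

I loaded the carousel in the order asked and handed the job in at about 42 s; no verdict was reported.

- **First stop:** I turned the knob gently clockwise until the stop was felt, at about 0.26 N m. The one-pip cup was then mid-mouth, and I stood the red vial in it.
- **Second cup:** I turned 60° counter-clockwise and stood the yellow vial in the two-pip cup.
- **Other stop:** I turned a further 60° to the other stop, felt at about 0.29 N m, which is under the 0.45 N m limit. I stood the blue-capped amber vial in the three-pip cup.

**Last checks:**
- **Seating:** Each vial met its cup floor with about 3 N, at the same height to within 1 mm, and each cap was centred over its cup after release.
- **Blue vial:** The final wrist picture shows it upright in the mouth.
- **Bystanders:** The final side picture shows the flask, timer, beaker, ethanol bottle and the green, pink and turquoise look-alikes where they were.
- **Gripper:** It was clear of everything.

**Not confirmed:** The red and yellow vials could not be seen fully once they had turned under the cover. I did not look at them again after that.

**Disagreement:** The cameras disagreed by 2–3 mm in y, so I aimed between their readings.

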